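# Dump used test cartridges through the drop-bottom hopper

### The arm

A 6-joint arm with a two-finger parallel gripper is mounted at the origin on the work surface. World frame = base frame: x ahead of the robot, y to its left, z up, the work surface at z = 0. Lengths are in m, angles in rad, forces in N, time in s.
With the tool pointing down it reaches from about 0.3 to 0.85 m from the base axis. Payload 4.2 kg.
Tool frame: the origin (TCP) lies midway between the tips of the shut fingers; the grasp point (between the pads) lies 19 mm behind it (bot.pinch_z is the x of the grasp point in the tool frame, in m); x points along the fingers, y is the direction in which the jaws open and shut, and the axes are right-handed (so a half turn about x gives the same grasp; the last joint's range is limited). The gripper opens to 91 mm and grips with 3 to 60 N. Pads are 32 mm wide; open, the fingers measure 118 mm over their backs; the gripper's body (76 mm by 178 mm) begins 60 mm behind the grasp point.
Start: joints at [-1.143, 0.32, 1.565, -0, 1.257, -0.02], TCP at [0.249, -0.518, 0.214] pointing down, gripper open.
Joint ranges: [-3.11, 3.11], [-0.84, 2.01], [0.21, 2.61], [-1.34, 4.49], [0.05, 2.63], [-2.56, 2.56]. Speed limits (rad/s): [2.57, 2.57, 3.14, 3.14, 3.14, 3.14].

### API

Orientations are given as a rotation vector (axis times angle).
In Python, from rig import get_state, get_image, camera_params, order, bot gives the robot as it stands.
- The arm moves only by the shell command python3 -m pendant 'ROWS' [OPENING] [FORCE]. ROWS is JSON, a list of rows, each an object with "travel": the shift along the tool's x, y, z in mm, a list of three; "turn": the turn about the tool's x in degrees. A call has exactly 8 rows; each row is the pose to reach, as a shift and turn from the pose commanded when the call began, along the tool's axes at that moment; what a row does not reach only later rows make up. A row lasts 1/12 s, in which the tool goes at most 41.7 mm and 7.16 degrees, less where a joint would pass 70% of its speed; a pose out of reach is approached as far as the arm can. A call with a gripper value outside its range is refused whole. OPENING is the finger opening in mm, from 0 to 91.2, set as the call begins (- or left out, the last holds). The fingers move at their own pace and stop on an object; FORCE is the grip in N (left out, the last holds). Time passes only in rows, so rows that repeat a pose let the fingers close, or fill a call up. It gives the time, the measured TCP pose, the force and the opening at its end, in the units of the state.
- get_state(): the state, without advancing time (a new reading comes with each control period).
- get_image(name): name is "side" or "top"; returns the picture (384x512x3 uint8, blue, green, red); there is no depth.
- camera_params(name): a dict with "K" (3x3 intrinsics, pixels), "xyz" and "attitude" of the camera in the world. Camera axes: x right, y down, z forward; pixel columns grow to the right and rows downward; lengths in m; the calibration is good to about 2 mm. A picture is of the moment at which its call begins. camera_params takes no time and is no camera call.
- order.close_job(): hands the job in, once; it reports no verdict.
The state is a dict: "clock": time; "q": joint angles; "dq": joint speeds; "tau": joint torques, N m; "ee_pos": TCP position; "tool_rot": TCP orientation; "wrist_force": force on the tool from outside, world axes, zero at the start; "wrist_torque": the same for the moment, N m; "width": finger opening in m.
Only numpy, scipy, OpenCV 4.12 (cv2) and the standard library are available. Lean on these libraries where they do the work, as an engineer would, in place of code of your own. Each camera call takes 0.05 s, during which the arm holds its last target. There are 200 camera calls.

### The job

Clear away the used test cartridges lying about the bench: collect every one of them in the steel tray, hook the tray's front lip over the hopper's right-hand rim and, pivoting on that rim, tip the tray up until all the cartridges have slid into the hopper. With the tray empty, lift the hopper's latch bar so that its floor drops and dumps the cartridges into the clear bin below, then swing the floor's side crank back up until the floor is shut and latched. Leave the empty tray flat on its black mat and do not disturb the specimen cup and the pen lying among the cartridges.

Things in the scene. Friction and masses are not known exactly. Their poses are not given: they have to be found in the camera images.
- cart1: A used test cartridge, white plastic block 46 x 28 x 14 mm (its x, y, z) with a small dark window on top, 30 g, lying flat on the bench. Origin: centre of its underside. Absent (None) in some starts; the fingers hold it best across the 28 mm (its y).
- cart2: A used test cartridge, white plastic block 46 x 28 x 14 mm (its x, y, z) with a small dark window on top, 30 g, lying flat on the bench. Origin: centre of its underside. Absent (None) in some starts; the fingers hold it best across the 28 mm (its y).
- cart3: A used test cartridge, white plastic block 46 x 28 x 14 mm (its x, y, z) with a small dark window on top, 30 g, lying flat on the bench. Origin: centre of its underside. Absent (None) in some starts; the fingers hold it best across the 28 mm (its y).
- cart4: A used test cartridge, white plastic block 46 x 28 x 14 mm (its x, y, z) with a small dark window on top, 30 g, lying flat on the bench. Origin: centre of its underside. Absent (None) in some starts; the fingers hold it best across the 28 mm (its y).
- cart5: A used test cartridge, white plastic block 46 x 28 x 14 mm (its x, y, z) with a small dark window on top, 30 g, lying flat on the bench. Origin: centre of its underside. Absent (None) in some starts; the fingers hold it best across the 28 mm (its y).
- cart6: A used test cartridge, white plastic block 46 x 28 x 14 mm (its x, y, z) with a small dark window on top, 30 g, lying flat on the bench. Origin: centre of its underside. Absent (None) in some starts; the fingers hold it best across the 28 mm (its y).
- tray: Steel collecting tray, 0.28 kg, on its mat. x runs across it, it pours toward its own +y, z up; origin below the pan's middle on the surface it stands on. Pan inside: x -55..55, y -52..55 mm; bottom plate underside z = 10, top z = 13 mm; side and rear walls 3 mm thick, top z = 30 mm; front (+y) open, the plate runs on as a flat pouring lip, 100 mm wide, to y = 89 mm. It stands on two cross strips.
- tray_lip (a point): Corner between the lip's underside and the front face of the tray's front cross strip, at (0, 58, 10) mm in the tray's frame. That strip, y = 55 to 58 mm, z = 0 to 10 mm, is the tray's front foot and its hook: it catches on the outside of a rim when the 31 mm of lip beyond it lies over the rim.
- tray_handle (a point): Middle of the black upright handle block at the tray's rear, at (0, -86, 34) mm in its frame; the block is 14 mm thick in tray x, y = -102 to -55, z = 13 to 49 mm. Grip it here across the 14 mm from above, firmly (100 N); leaning the gripper's body back from the pan by about 0.35 rad leaves the wrist more room for tipping.
- mat: Black rubber mat, 140 x 210 x 3 mm (x, y, z), fixed on the bench, where the tray belongs. Origin: centre of its underside; its top is 3 mm up. The tray starts on it, facing the same way within 0.1 rad.
- hopper: Discharge station, fixed: white 6 mm base plate, clear waste bin on it, above it on four posts a steel hopper with a hinged floor. Its front (latch side) is its -x, toward the robot; y left, z up; origin on the bench below the hopper's middle. Hopper inside x -65..65, y -70..70 mm, walls 4 mm thick, z = 150 to 192 mm (rim). Only the crank (+y side) stands higher. Base: x -133..103, y -108..108 mm.
- hopper_rim (a point): Middle of the top of the hopper's right-hand (-y) wall, the rim for the tray, 192 mm up; the wall runs along hopper x, faces 2 mm either side. To hook: tray turned like the hopper, tray_lip 2 to 4 mm outside (-y of) this point at its height; then turn the tray about the rim, handle up. Cartridges slide at 26 to 36 degrees; at 55 the tray is empty.
- hopper_in (a point): Centre of the hopper's closed floor, top side (hopper frame (0, 0, 150) mm); its axes are the hopper's.
- bin_in (a point): Centre of the clear bin's inner floor, at (-15, 0, 9) mm in the hopper's frame; its axes are the hopper's. Bin inside 200 (x) x 160 (y) mm, rim 118 mm above the bench.
- drop_floor (a joint): Angle of the hopper's floor: 0 shut (it rests at about 0.01 on the latch), 0.95 rad hanging fully open. It is hinged along the rear (+x) wall at x = 71, z = 147 mm of the hopper; its front edge drops of its own weight as soon as the latch lets go. The crank is fixed to the same shaft.
- crank_bar (a point): Middle of the crank's black round bar, 14 mm thick, along hopper y (y = 110 to 160 mm), 85 mm from the hinge line. Floor shut: crank upright, bar at x = 71, z = 232 mm. Open: it leans 0.95 rad to the front, bar at x = 2, z = 196 mm. To shut, take or push the bar from above and swing it up and back about the hinge line to the stop; the latch snaps in by itself (about 8 N).
- latch (a joint): Angle of the latch: 0 engaged (a spring holds it there), it lets the floor go at about 0.15 rad and stops at 0.6 rad. It returns to 0 by itself when let go.
- latch_bar (a point): Middle of the latch's black round bar, 12 mm thick, along hopper y, in front of the hopper at (-128, 0, 184) mm of its frame; free for 56 mm between its side rods and 34 mm clear of the latch plate behind it. The latch pivots 44 mm behind the bar at its height: lift the bar straight up by 12 to 20 mm (about 3 N) and the floor drops.
- cup: Bystander: clear specimen cup with a white lid, 52 mm wide, 52 mm tall, among the cartridges. Origin: centre of its underside.
- pen: Bystander: black pen, 130 mm long, lying behind the cartridges. Origin: under its middle.

How it is judged:
By the outcome, as a careful person would: the job done as asked, in the order asked, and still so for the second after the job is handed in, with the robot touching nothing.
Of cart1, cart2, cart3, cart4, cart5, cart6 only 4 to 6 are there at a start; the rules pass over those that are not, and their reading is None.
At some moment in a run one of cart1, cart2, cart3, cart4, cart5, cart6 may be knocked a few centimetres aside while the robot is not near it.
It also fails if it takes over 208 s, if anything falls off the work surface, if the arm or the gripper's body presses on something with over 40 N, if the wrist force passes 120 N, or if a joint passes its speed limit or range.

## Working session

There is one attempt and no reset: what is moved stays moved. The work goes in short steps, Python scripts to look and compute and a shell command to move; the robot and the scene stay as the last step left them, time stands still between calls to the robot, and variables do not carry over. Pictures are saved under pics/ and viewed, about 12 in all and at most 16, crops included, and the job is handed in when it is done.

```bash
ls -la; python3 -m pendant --help 2>&1 | head -40; mkdir -p pics; python3 - <<'E'
from rig import *
import cv2,numpy as np
s=get_state(); print({k:np.round(v,3).tolist() for k,v in s.items()}, [a for a in dir(bot) if a[0]!='_'], bot.pinch_z)
for n in("side","top"):
    p=camera_params(n);print(n,p); cv2.imwrite(f"pics/{n}0.png",get_image(n))
a=cv2.imread("pics/top0.png");b=cv2.imread("pics/side0.png")
cv2.imwrite("pics/t0.png",cv2.resize(a,(800,600),interpolation=cv2.INTER_CUBIC));cv2.imwrite("pics/s0.png",cv2.resize(b,(800,600),interpolation=cv2.INTER_CUBIC))
E
```

```text
total 12
drwxr-xr-x  3 agent agent 4096 Dec  4 12:43 .
drwxr-xr-x 23 root  root  4096 Dec  4 12:43 ..
drwxr-xr-x  2 agent agent 4096 Dec  4 12:43 pics
invalid input: not JSON, or not a number
{'clock': 0.0, 'q': [-1.143, 0.32, 1.566, -0.0, 1.257, -0.02], 'dq': [-0.001, -0.002, -0.001, 0.0, -0.001, 0.001], 'tau': [0.001, -41.245, -23.197, 0.073, 0.046, -0.0], 'ee_pos': [0.249, -0.518, 0.213], 'tool_rot': [1.973, 0.451, -1.974], 'wrist_force': [0.376, -0.149, 0.406], 'wrist_torque': [0.002, 0.008, -0.068], 'width': 0.091} ['PlanningError', 'pinch_z'] -0.0188
side {'K': array([[362.59328847,   0.        , 251.69050194],
       [  0.        , 362.59328847, 191.21607448],
       [  0.        ,   0.        ,   1.        ]]), 'xyz': array([ 0.34940326, -0.66143685,  0.7316665 ]), 'attitude': array([-2.23606382,  0.3903759 , -0.21083899])}
top {'K': array([[436.33354702,   0.        , 252.3497225 ],
       [  0.        , 436.33354702, 189.3467803 ],
       [  0.        ,   0.        ,   1.        ]]), 'xyz': array([ 0.42716736, -0.05291085,  1.41947871]), 'attitude': array([-2.1754708 ,  2.12865103, -0.14269742])}
```

View pics/t0.png

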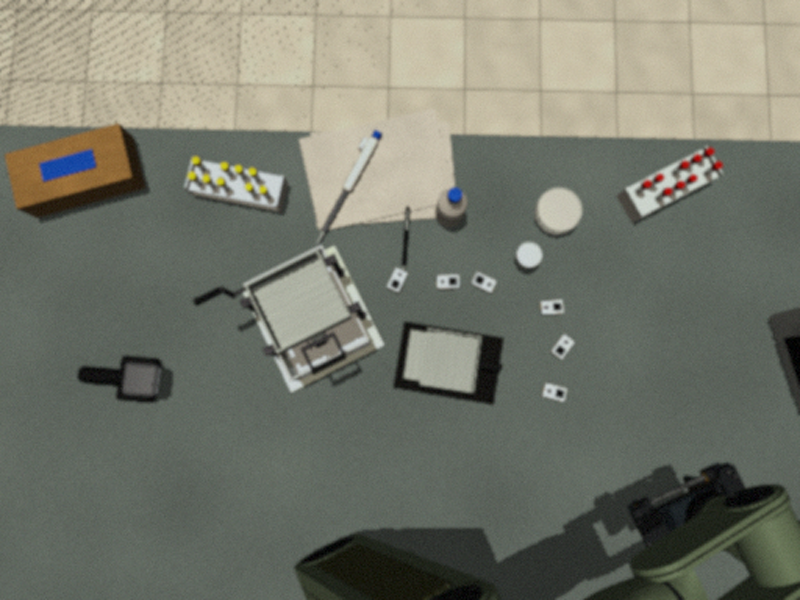

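View pics/s0.png

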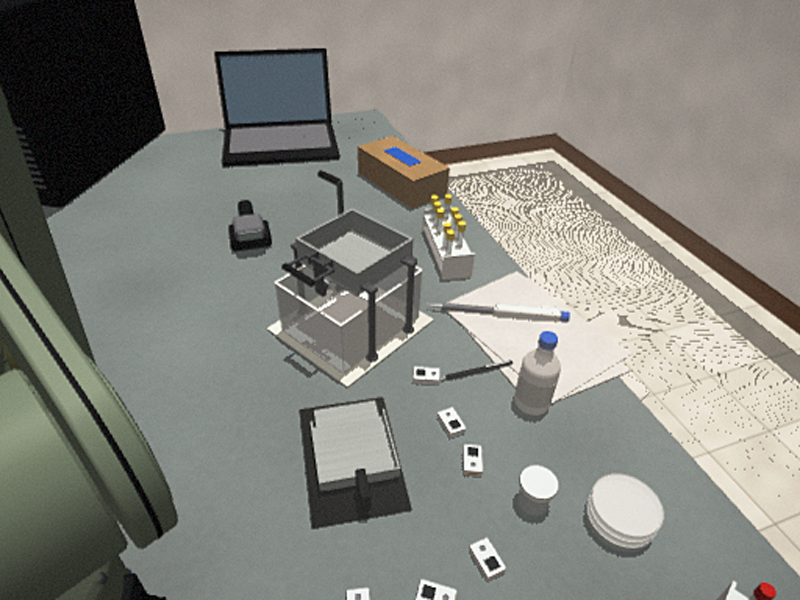

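```bash
cat > h.py <<'E'
import cv2,numpy as np
from scipy.spatial.transform import Rotation as R
from rig import *
def cam(n):
    p=camera_params(n);return p["K"],np.array(p["xyz"]),R.from_rotvec(p["attitude"]).as_matrix()
def ray(n,uv):
    K,c,A=cam(n);d=A@np.linalg.solve(K,[uv[0],uv[1],1.]);return c,d/np.linalg.norm(d)
def onz(n,uv,z):
    c,d=ray(n,uv);return c+d*(z-c[2])/d[2]
def proj(n,P):
    K,c,A=cam(n);q=K@(A.T@(np.array(P)-c));return q[:2]/q[2]
def tri(u1,u2):
    c1,d1=ray("top",u1);c2,d2=ray("side",u2)
    t=np.linalg.lstsq(np.c_[d1,-d2],c2-c1,rcond=None)[0]
    a=c1+t[0]*d1;b=c2+t[1]*d2;return (a+b)/2,np.linalg.norm(a-b)
def carts(n,img,S=4):
    b=cv2.resize(img,None,fx=S,fy=S,interpolation=cv2.INTER_CUBIC);h=cv2.cvtColor(b,cv2.COLOR_BGR2HSV)
    m=((h[...,2]>165)&(h[...,1]<50)).astype(np.uint8)
    m=cv2.morphologyEx(m,cv2.MORPH_CLOSE,np.ones((3,3)))
    out=[]
    for c in cv2.findContours(m,cv2.RETR_EXTERNAL,cv2.CHAIN_APPROX_NONE)[0]:
        r=cv2.minAreaRect(c)
        px=(cv2.boxPoints(r)+.5)/S-.5
        P=np.array([onz(n,p,.014)[:2] for p in px])
        e=[P[1]-P[0],P[2]-P[1]];L=[np.linalg.norm(x) for x in e]
        if .034<max(L)<.07 and .02<min(L)<.042:
            M=np.array([onz(n,(q[0]+.5)/S-.5 if False else ((q[0]+.5)/S-.5,(q[1]+.5)/S-.5),.014)[:2] for q in c[:,0]])
            rr=cv2.minAreaRect((M*1000).astype(np.float32));bb=cv2.boxPoints(rr);e=[bb[1]-bb[0],bb[2]-bb[1]];L=[np.linalg.norm(x) for x in e];l=e[int(np.argmax(L))]
            a=np.degrees(np.arctan2(l[1],l[0]))%180
            out.append((rr[0][0],rr[0][1],a,max(L),min(L),px.mean(0)[0],px.mean(0)[1]))
    return np.array(out)
def show(L):
    print(np.round(L,1))
E
python3 - <<'E'
from h import *
t=cv2.imread("pics/top0.png");s=cv2.imread("pics/side0.png")
T=carts("top",t);S=carts("side",s);show(T);show(S)
for c in T:
    p=proj("side",[c[0]/1e3,c[1]/1e3,.014]);print(c[:2].round(),"side px",p.round(1),end=' ')
    if len(S):
        j=np.argmin(np.hypot(S[:,5]-p[0],S[:,6]-p[1]));
        if np.hypot(*(S[j,5:7]-p))<12: print(np.round(tri(c[5:7],S[j,5:7])[0]*1000,1))
    print()
cv2.imwrite("pics/c1.png",cv2.resize(t[145:265,120:330],None,fx=3.8,fy=3.8,interpolation=cv2.INTER_CUBIC))
cv2.imwrite("pics/c2.png",cv2.resize(s[105:345,160:290],None,fx=2.5*2.46/2.46,fy=2.5,interpolation=cv2.INTER_CUBIC))
E
```

```text
Traceback (most recent call last):
  File "h.py", line 27, in carts
    M=np.array([onz(n,(q[0]+.5)/S-.5 if False else ((q[0]+.5)/S-.5,(q[1]+.5)/S-.5),.014)[:2] for q in c[:,0]])
                ~~~^^^^^^^^^^^^^^^^^^^^^^^^^^^^^^^^^^^^^^^^^^^^^^^^^^^^^^^^^^^^^^^^^^^^^
  File "h.py", line 9, in onz
    c,d=ray(n,uv);return c+d*(z-c[2])/d[2]
        ~~~^^^^^^
  File "h.py", line 7, in ray
    K,c,A=cam(n);d=A@np.linalg.solve(K,[uv[0],uv[1],1.]);return c,d/np.linalg.norm(d)
          ~~~^^^
  File "h.py", line 5, in cam
    p=camera_params(n);return p["K"],np.array(p["xyz"]),R.from_rotvec(p["attitude"]).as_matrix()
ValueError: time passes only in moves, steps and waits
```

```bash
sed -i 's/^def cam(n):/import functools\n@functools.lru_cache\ndef cam(n):/; s/(q\[0\]+.5)\/S-.5 if False else //' h.py
python3 - <<'E'
from h import *
t=cv2.imread("pics/top0.png");s=cv2.imread("pics/side0.png")
cv2.imwrite("pics/c1.png",cv2.resize(t[145:265,120:330],None,fx=3.8,fy=3.8,interpolation=cv2.INTER_CUBIC))
cv2.imwrite("pics/c2.png",cv2.resize(s[105:345,160:290],None,fx=2.5,fy=2.5,interpolation=cv2.INTER_CUBIC))
T=carts("top",t);S=carts("side",s);show(T);show(S)
for c in T:
    p=proj("side",[c[0]/1e3,c[1]/1e3,.014]);print(c[:2].round(),"side px",p.round(1),end=' ')
    if len(S):
        j=np.argmin(np.hypot(S[:,5]-p[0],S[:,6]-p[1]));
        if np.hypot(*(S[j,5:7]-p))<12: print(np.round(tri(c[5:7],S[j,5:7])[0]*1000,1),end='')
    print()
E
```

```text
[[ 425.5 -380.1   75.9   43.9   27.1  354.6  250.6]
 [ 519.5 -398.8  144.8   43.5   27.1  360.1  221.2]
 [ 526.6   23.9  153.5   67.2   38.8  228.8  216.2]
 [ 600.5 -376.5   96.3   43.1   27.2  352.9  196.1]
 [ 609.1   32.3   27.9   64.2   21.1  227.1  190.7]
 [ 650.  -159.6   94.9   46.    26.3  286.2  179.5]
 [ 651.4  -53.9  156.2   44.    26.6  253.8  178.4]
 [ 692.3   80.1   27.9   52.8   27.8  213.2  165.2]]
[[ 5.1730e+02 -3.9910e+02  1.4390e+02  4.6700e+01  2.6800e+01  2.7900e+02
   3.7940e+02]
 [ 5.9830e+02 -3.7870e+02  9.5100e+01  4.6500e+01  2.8600e+01  3.1180e+02
   3.5590e+02]
 [ 6.4800e+02 -2.3730e+02  6.5200e+01  4.8500e+01  2.8000e+01  3.0250e+02
   2.9250e+02]
 [ 6.4720e+02 -1.6310e+02  9.3700e+01  4.8400e+01  2.9900e+01  2.8880e+02
   2.6850e+02]
 [ 6.4860e+02 -5.6600e+01  1.5610e+02  4.6100e+01  3.1900e+01  2.7260e+02
   2.3840e+02]
 [ 1.3852e+03  7.6840e+02  3.0000e-01  7.3600e+01  2.5700e+01  3.4600e+02
   8.4400e+01]
 [ 1.2314e+03  8.3060e+02  3.8900e+01  5.6300e+01  1.3800e+01  3.1190e+02
   8.3200e+01]
 [ 1.0260e+03  1.0459e+03  4.8300e+01  4.6900e+01  2.0100e+0
[... 502 characters left out ...]
.8100e+01  5.7400e+01  2.0900e+01  1.8290e+02
   2.1800e+01]
 [ 1.3224e+03  2.0098e+03  6.7200e+01  7.5300e+01  1.1300e+01  2.4730e+02
   1.8900e+01]
 [ 1.7013e+03  1.9484e+03  6.4200e+01  5.5300e+01  1.6800e+01  2.9790e+02
   1.7200e+01]
 [ 1.3615e+03  2.0480e+03  8.4900e+01  4.8200e+01  1.8300e+01  2.5080e+02
   1.7300e+01]]
[ 426. -380.] side px [230.1 387.2] 
[ 519. -399.] side px [279.9 379.3] [ 518.7 -398.5   13.9]
[527.  24.] side px [220.4 228.8] 
[ 600. -377.] side px [312.2 354.4] [ 600.4 -377.4    9.5]
[609.  32.] side px [247.5 219.9] 
[ 650. -160.] side px [289.2 267. ] [ 650.2 -159.8    8.5]
[651. -54.] side px [273.1 237.4] [651.2 -53.6  10.1]
[692.  80.] side px [268.2 203. ]
```

View pics/c1.png

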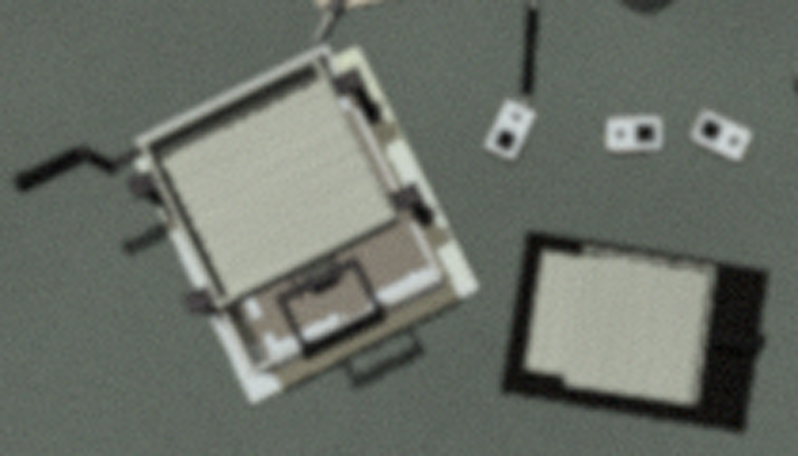

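View pics/c2.png

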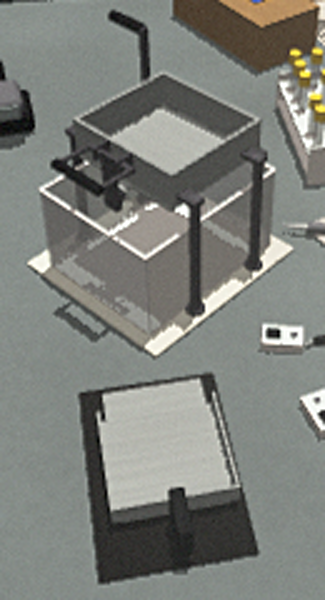

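```bash
python3 - <<'E'
from h import *
t=cv2.imread("pics/top0.png");s=cv2.imread("pics/side0.png")
k=lambda u,v:((u+.5)/3.8-.5+120,(v+.5)/3.8-.5+145)
k2=lambda u,v:((u+.5)/2.5-.5+160,(v+.5)/2.5-.5+105)
rt=dict(fl=(222,305),fr=(400,213),rr=(325,48),rl=(140,140)); rs=dict(fl=(75,122),fr=(178,175),rr=(260,122),rl=(163,73))
bt=dict(fl=(250,402),fr=(476,293),rr=(358,48)); bs=dict(fl=(28,262),fr=(153,353),rr=(293,245))
def fit(model,pts):
    A=np.array(model);B=np.array(pts)[:,:2]*1000;a=A-A.mean(0);b=B-B.mean(0)
    th=np.arctan2((a[:,0]*b[:,1]-a[:,1]*b[:,0]).sum(),(a*b).sum());c,s_=np.cos(th),np.sin(th)
    o=B.mean(0)-np.array([[c,-s_],[s_,c]])@A.mean(0);res=B-(A@np.array([[c,-s_],[s_,c]]).T+o);return o.round(1),np.degrees(th).round(2),res.round(1).tolist()
for n,mt,ms,z,md in(("rim",rt,rs,.192,dict(fl=(-69,74),fr=(-69,-74),rr=(69,-74),rl=(69,74))),("base",bt,bs,.006,dict(fl=(-133,108),fr=(-133,-108),rr=(103,-108)))):
    for q in mt: print(n,q,[(x*1000).round(1) if np.ndim(x) else round(x*1000,1) for x in tri(k(*mt[q]),k2(*ms[q]))])
    print("top",fit([md[q] for q in mt],[onz("top",k(*mt[q]),z) for q in mt]))
    print("side",fit([md[q] for q in mt],[onz("side",k2(*ms[q]),z) for q in mt]))
    print("tri",fit([md[q] for q in mt],[tri(k(*mt[q]),k2(*ms[q]))[0] for q in mt]))
g=lambda x:cv2.convertScaleAbs(cv2.LUT(x,np.array([255*(i/255)**.45 for i in range(256)],np.uint8)))
a=cv2.resize(g(t[203:263,250:325]),None,fx=8,fy=8,interpolation=cv2.INTER_CUBIC)[:, :400*2]
b=cv2.resize(g(s[250:340,185:270]),None,fx=5.5,fy=5.5,interpolation=cv2.INTER_CUBIC)
a=cv2.resize(g(t[203:263,250:325]),None,fx=5,fy=5,interpolation=cv2.INTER_CUBIC)
b=cv2.resize(g(s[250:340,185:270]),None,fx=5,fy=5,interpolation=cv2.INTER_CUBIC)
im=np.zeros((450,800,3),np.uint8);im[:300,:375]=a;im[:450,375:800]=b;cv2.imwrite("pics/tray.png",im)
E
```

```text
rim fl [array([486.7, 157. , 186.3]), np.float64(0.2)]
rim fr [array([559.2,  26.4, 190.3]), np.float64(3.2)]
rim rr [array([677.7,  88.4, 189.7]), np.float64(8.4)]
rim rl [array([607.6, 224.4, 186.5]), np.float64(2.8)]
top (array([583.3, 123.2]), np.float64(28.0), [[-1.3, -0.0], [0.3, 1.2], [2.3, -3.2], [-1.3, 2.0]])
side (array([580.3, 118.4]), np.float64(29.3), [[1.4, -0.7], [3.9, 4.0], [-4.7, -2.1], [-0.7, -1.1]])
tri (array([582.8, 124.1]), np.float64(28.26), [[-0.3, 0.5], [2.2, 0.2], [-0.9, -3.2], [-1.0, 2.5]])
base fl [array([414.2, 161.3,   0.7]), np.float64(0.3)]
base fr [array([511.2, -28.2,   4.4]), np.float64(1.9)]
base rr [array([720.4,  79.3,   7.8]), np.float64(0.5)]
top (array([580. , 127.6]), np.float64(27.35), [[1.9, -1.9], [-1.3, 1.4], [-0.6, 0.5]])
side (array([579.8, 126.4]), np.float64(28.38), [[2.5, -2.9], [-2.3, 2.1], [-0.2, 0.7]])
tri (array([580.4, 127.7]), np.float64(27.32), [[1.6, -1.4], [-0.5, 1.1], [-1.1, 0.3]])
```

View pics/tray.png

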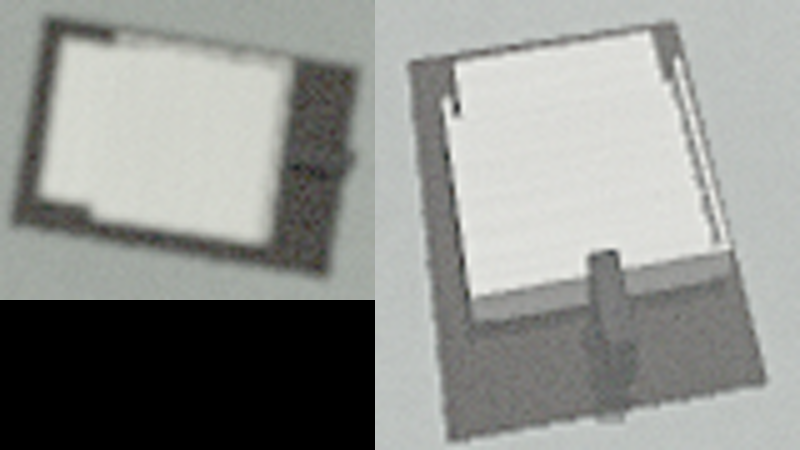

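```bash
python3 - <<'E'
from h import *
k=lambda u,v:((u+.5)/5-.5+250,(v+.5)/5-.5+203)
k2=lambda u,v:((u-375+.5)/5-.5+185,(v+.5)/5-.5+250)
def fit(model,pts):
    A=np.array(model);B=np.array(pts)[:,:2]*1000;a=A-A.mean(0);b=B-B.mean(0)
    th=np.arctan2((a[:,0]*b[:,1]-a[:,1]*b[:,0]).sum(),(a*b).sum());c,s_=np.cos(th),np.sin(th)
    o=B.mean(0)-np.array([[c,-s_],[s_,c]])@A.mean(0);res=B-(A@np.array([[c,-s_],[s_,c]]).T+o);return o.round(1),np.degrees(th).round(2),res.round(1).tolist()
M=[(70,105),(70,-105),(-70,-105),(-70,105)]
mt=[(45,18),(358,65),(325,275),(12,222)];ms=[(675,22),(766,382),(450,440),(409,63)]
print("mat",fit(M,[onz("top",k(*p),.003) for p in mt]),fit(M,[onz("side",k2(*p),.003) for p in ms]),[tri(k(*a),k2(*b))[0][2].round(4) for a,b in zip(mt,ms)])
# tray: lip front corners (z 16), rear wall outer top corners (z 33)
md=[(50,89),(-50,89),(58,-55),(-58,-55)];z=[.016,.016,.033,.033]
tt=[(62,38),(37,200),(295,58),(270,248)];ts=[(652,30),(455,63),(730,247),(472,298)]
print("tray",fit(md,[onz("top",k(*p),q) for p,q in zip(tt,z)]),fit(md,[onz("side",k2(*p),q) for p,q in zip(ts,z)]),[tri(k(*a),k2(*b))[0][2].round(4) for a,b in zip(tt,ts)])
for q,uv in(((0,-55,52),(603,252)),((0,-102,52),(610,345))): print(q,onz("side",k2(*uv),q[2]/1e3).round(4))
print("handle rear top view z52",onz("top",k(352,160),.052).round(4))
s=get_state();print(R.from_rotvec(s["tool_rot"]).as_matrix().round(3).tolist())
E
```

```text
mat (array([ 481.9, -163.5]), np.float64(-8.0), [[-3.9, -2.2], [-0.9, 1.8], [2.4, 3.4], [2.5, -3.0]]) (array([ 479.4, -167. ]), np.float64(-8.34), [[-1.2, -1.2], [-1.2, 1.6], [1.6, 1.7], [0.8, -2.1]]) [np.float64(-0.0003), np.float64(-0.0036), np.float64(-0.0043), np.float64(-0.0002)]
tray (array([ 484.2, -166.1]), np.float64(-7.36), [[2.7, 1.8], [-2.2, 3.0], [2.2, -2.5], [-2.8, -2.2]]) (array([ 484.1, -167.9]), np.float64(-7.54), [[0.7, 0.3], [0.2, -0.4], [-0.8, 0.8], [-0.1, -0.8]]) [np.float64(0.0115), np.float64(0.0105), np.float64(0.0338), np.float64(0.0332)]
(0, -55, 52) [ 0.4761 -0.2249  0.052 ]
(0, -102, 52) [ 0.4654 -0.268   0.052 ]
handle rear top view z52 [ 0.4725 -0.264   0.052 ]
[[-0.001, 0.433, -0.901], [0.001, -0.901, -0.433], [-1.0, -0.002, -0.0]]
```

```bash
cat > plan.py <<'E'
from h import *
T0=np.array([484.,-167.]);TY=-7.5
def tray(x,y):
    c,s=np.cos(np.radians(TY)),np.sin(np.radians(TY));return T0+[c*x-s*y,s*x+c*y]
def plan(wps,start=None):
    """wps: (x,y,z mm, yaw of tool y deg or None, mod180 ok). prints travel/turn per call"""
    if start is None:
        s=get_state();M=R.from_rotvec(s["tool_rot"]).as_matrix();p=np.array(s["ee_pos"])*1000;yaw=np.degrees(np.arctan2(M[1,1],M[0,1]))
    else: p,yaw=np.array(start[:3],float),start[3]
    print("from",p.round(1),round(yaw,1))
    for w in wps:
        x,y,z=w[:3];yw=w[3] if len(w)>3 else None
        t=0
        if yw is not None:
            q1=np.degrees(np.arctan2(y,x));c=[]
            for k in range(-3,4):
                v=yw+180*k
                if abs(q1-v)<135:c.append(v)
            v=min(c,key=lambda v:abs(v-yaw));t=round(yaw-v)
        d=np.array([x,y,z])-p;yr=np.radians(yaw)
        Y=np.array([np.cos(yr),np.sin(yr),0]);Z=np.array([np.sin(yr),-np.cos(yr),0])
        tr=np.round([-d[2],d@Y,d@Z]);p=p+tr[1]*Y+tr[2]*Z-[0,0,tr[0]];yaw-=t
        print(tr.astype(int).tolist(),"turn",t,"rows",max(np.linalg.norm(tr)/41.7,abs(t)/7.16).round(1),"->",p.round(),round(yaw,1),"q6",round(np.degrees(np.arctan2(p[1],p[0]))-yaw))
def cyc(c,slot,dz=0,H=85):
    g=tray(*slot);plan([(c[0],c[1],H,c[2]+90),(c[0],c[1],3),(c[0],c[1],H),(g[0],g[1],H,TY+90),(g[0],g[1],20+dz),(g[0],g[1],H)])
E
python3 - <<'E'
from plan import *
M=R.from_rotvec(get_state()["tool_rot"]).as_matrix()
Z=[np.sin(np.radians(-64.3)),-np.cos(np.radians(-64.3))];print(Z,M[:,2])
print("bottle base",onz("side",(340,259),0),onz("top",(289,131),.08))
cyc((425.5,-380.1,75.9),(-26,-18))
E
```

```text
[np.float64(-0.9010770213220916), np.float64(-0.43365908458754443)] [-9.01414121e-01 -4.32957943e-01 -4.94116382e-05]
bottle base [ 7.91892733e-01 -1.70120498e-01 -1.11022302e-16] [ 0.794658   -0.16154077  0.08      ]
from [ 248.8 -517.9  213.2] -64.3Traceback (most recent call last):
  File "<stdin>", line 5, in <module>
  File "plan.py", line 25, in cyc
    g=tray(*slot);plan([(c[0],c[1],H,c[2]+90),(c[0],c[1],3),(c[0],c[1],H),(g[0],g[1],H,TY+90),(g[0],g[1],20+dz),(g[0],g[1],H)])
                  ~~~~^^^^^^^^^^^^^^^^^^^^^^^^^^^^^^^^^^^^^^^^^^^^^^^^^^^^^^^^^^^^^^^^^^^^^^^^^^^^^^^^^^^^^^^^^^^^^^^^^^^^^^^^^
  File "plan.py", line 23, in plan
    print(tr.astype(int).tolist(),"turn",t,"rows",max(np.linalg.norm(tr)/41.7,abs(t)/7.16).round(1),"->",p.round(),round(yaw,1),"q6",round(np.degrees(np.arctan2(p[1],p[0]))-yaw))
                                                  ^^^^^^^^^^^^^^^^^^^^^^^^^^^^^^^^^^^^^^^^^^^^^^
AttributeError: 'float' object has no attribute 'round'
```

```bash
sed -i 's/max(np.linalg.norm(tr)\/41.7,abs(t)\/7.16).round(1)/np.round(max(np.linalg.norm(tr)\/41.7,abs(t)\/7.16),1)/' plan.py; python3 -c "
from plan import *
cyc((425.5,-380.1,75.9),(-26,-18))"
```

```text
from [ 248.8 -517.9  213.2] -64.3
[128, -48, -219] turn -50 rows 7.0 -> [ 425. -380.   85.] -14.3 q6 -27
[82, 0, 0] turn 0 rows 2.0 -> [ 425. -380.    3.] -14.3 q6 -27
[-82, 0, 0] turn 0 rows 2.0 -> [ 425. -380.   85.] -14.3 q6 -27
[0, -20, -200] turn 83 rows 11.6 -> [ 456. -181.   85.] -97.3 q6 76
[65, 0, 0] turn 0 rows 1.6 -> [ 456. -181.   20.] -97.3 q6 76
[-65, 0, 0] turn 0 rows 1.6 -> [ 456. -181.   85.] -97.3 q6 76
```

```bash
python3 -m pendant '[{"travel":[128,-48,-219],"turn":-50},{"travel":[128,-48,-219],"turn":-50},{"travel":[128,-48,-219],"turn":-50},{"travel":[128,-48,-219],"turn":-50},{"travel":[128,-48,-219],"turn":-50},{"travel":[128,-48,-219],"turn":-50},{"travel":[128,-48,-219],"turn":-50},{"travel":[128,-48,-219],"turn":-50}]' 52 25
python3 -m pendant '[{"travel":[20,0,0],"turn":0},{"travel":[45,0,0],"turn":0},{"travel":[70,0,0],"turn":0},{"travel":[80,0,0],"turn":0},{"travel":[82,0,0],"turn":0},{"travel":[82,0,0],"turn":0},{"travel":[82,0,0],"turn":0},{"travel":[82,0,0],"turn":0}]'
python3 -m pendant '[{"travel":[0,0,0],"turn":0},{"travel":[0,0,0],"turn":0},{"travel":[0,0,0],"turn":0},{"travel":[0,0,0],"turn":0},{"travel":[0,0,0],"turn":0},{"travel":[0,0,0],"turn":0},{"travel":[0,0,0],"turn":0},{"travel":[0,0,0],"turn":0}]' 10 25
python3 -m pendant '[{"travel":[-20,0,0],"turn":0},{"travel":[-50,0,0],"turn":0},{"travel":[-82,0,0],"turn":0},{"travel":[-82,0,0],"turn":0},{"travel":[-82,0,0],"turn":0},{"travel":[-82,0,0],"turn":0},{"travel":[-82,0,0],"turn":0},{"travel":[-82,0,0],"turn":0}]'
```

```text
clock: 0.77
ee_pos: [0.4263, -0.3774, 0.0836]
tool_rot: [1.388, 1.088, -1.389]
wrist_force: [-0.6, -1.2, -1.1]
width: 0.0521
clock: 1.43
ee_pos: [0.4263, -0.3813, 0.0055]
tool_rot: [1.392, 1.076, -1.391]
wrist_force: [-0.2, 0.4, -0.4]
width: 0.0524
clock: 2.1
ee_pos: [0.4257, -0.3803, 0.0043]
tool_rot: [1.391, 1.08, -1.391]
wrist_force: [-0.4, 0.7, 5.1]
width: 0.0276
clock: 2.77
ee_pos: [0.4249, -0.3795, 0.0844]
tool_rot: [1.391, 1.083, -1.392]
wrist_force: [-0.5, -0.3, -0.8]
width: 0.0283
```

```bash
python3 -m pendant '[{"travel":[0,-3,-30],"turn":7},{"travel":[0,-6,-60],"turn":14},{"travel":[0,-9,-90],"turn":21},{"travel":[0,-12,-120],"turn":28},{"travel":[0,-15,-150],"turn":35},{"travel":[0,-18,-180],"turn":42},{"travel":[0,-20,-200],"turn":49},{"travel":[0,-20,-200],"turn":56}]'
python3 -m pendant '[{"travel":[0,0,0],"turn":7},{"travel":[0,0,0],"turn":14},{"travel":[0,0,0],"turn":21},{"travel":[0,0,0],"turn":27},{"travel":[0,0,0],"turn":27},{"travel":[0,0,0],"turn":27},{"travel":[0,0,0],"turn":27},{"travel":[0,0,0],"turn":27}]'
python3 -m pendant '[{"travel":[15,0,0],"turn":0},{"travel":[35,0,0],"turn":0},{"travel":[50,0,0],"turn":0},{"travel":[60,0,0],"turn":0},{"travel":[64,0,0],"turn":0},{"travel":[64,0,0],"turn":0},{"travel":[64,0,0],"turn":0},{"travel":[64,0,0],"turn":0}]'
python3 -m pendant '[{"travel":[0,0,0],"turn":0},{"travel":[0,0,0],"turn":0},{"travel":[0,0,0],"turn":0},{"travel":[0,0,0],"turn":0},{"travel":[0,0,0],"turn":0},{"travel":[-20,0,0],"turn":0},{"travel":[-40,0,0],"turn":0},{"travel":[-65,0,0],"turn":0}]' 36
python3 - <<'E'
from plan import *
t=get_image("top");cv2.imwrite("pics/top1.png",t);T=carts("top",t);T=T[T[:,1]<0];show(T)
cyc((518.7,-398.5,144.5),(26,-18))
E
```

```text
clock: 3.43
ee_pos: [0.455, -0.1779, 0.0849]
tool_rot: [2.035, 0.353, -2.04]
wrist_force: [0.5, -0.5, -0.4]
width: 0.0273
clock: 4.1
ee_pos: [0.4556, -0.1815, 0.0857]
tool_rot: [-2.155, 0.137, 2.156]
wrist_force: [0.1, -0.2, -0.8]
width: 0.0278
clock: 4.77
ee_pos: [0.4564, -0.1818, 0.0226]
tool_rot: [-2.157, 0.139, 2.154]
wrist_force: [0.1, 0.2, -0.3]
width: 0.0278
clock: 5.43
ee_pos: [0.4548, -0.1811, 0.0868]
tool_rot: [-2.152, 0.137, 2.158]
wrist_force: [0.6, -0.2, -0.2]
width: 0.0357
[[ 519.7 -398.4  143.2   43.8   27.1  360.   221.2]
 [ 600.5 -376.5   96.8   43.4   27.4  353.   196.1]
 [ 650.2 -159.4   94.9   47.    27.   286.2  179.5]
 [ 649.9 -235.5   64.2   44.2   26.7  309.5  180.1]
 [ 651.4  -53.6  155.    44.8   27.1  253.7  178.4]]
from [ 458.3 -182.5   91.9] -97.3
[7, 206, -88] turn 28 rows 5.4 -> [ 519. -398.   85.] -125.3 q6 88
[82, 1, 0] turn 0 rows 2.0 -> [ 519. -399.    3.] -125.3 q6 88
[-82, 0, 0] turn 0 rows 2.0 -> [ 519. -399.   85.] -125.3 q6 88
[0, -165, 131] turn -28 rows 5.1 -> [ 507. -189.   85.] -97.3 q6 77
[65, 0, 0] turn 0 rows 1.6 -> [ 507. -189.   20.] -97.3 q6 77
[-65, 0, 0] turn 0 rows 1.6 -> [ 507. -189.   85.] -97.3 q6 77
```

```bash
python3 -m pendant '[{"travel":[0,35,-15],"turn":4},{"travel":[0,70,-30],"turn":8},{"travel":[0,105,-45],"turn":12},{"travel":[0,140,-60],"turn":16},{"travel":[1,175,-75],"turn":20},{"travel":[1,200,-86],"turn":25},{"travel":[1,208,-90],"turn":28},{"travel":[1,208,-90],"turn":28}]' 52 25
python3 -m pendant '[{"travel":[20,0,0],"turn":0},{"travel":[45,0,0],"turn":0},{"travel":[70,0,0],"turn":0},{"travel":[80,0,0],"turn":0},{"travel":[82,0,0],"turn":0},{"travel":[82,0,0],"turn":0},{"travel":[82,0,0],"turn":0},{"travel":[82,0,0],"turn":0}]'
python3 -m pendant '[{"travel":[0,0,0],"turn":0},{"travel":[0,0,0],"turn":0},{"travel":[0,0,0],"turn":0},{"travel":[0,0,0],"turn":0},{"travel":[0,0,0],"turn":0},{"travel":[0,0,0],"turn":0},{"travel":[0,0,0],"turn":0},{"travel":[0,0,0],"turn":0}]' 10 25
python3 -m pendant '[{"travel":[-20,0,0],"turn":0},{"travel":[-50,0,0],"turn":0},{"travel":[-82,0,0],"turn":0},{"travel":[-82,0,0],"turn":0},{"travel":[-82,0,0],"turn":0},{"travel":[-82,0,0],"turn":0},{"travel":[-82,0,0],"turn":0},{"travel":[-82,0,0],"turn":0}]'
python3 -m pendant '[{"travel":[0,-28,22],"turn":-5},{"travel":[0,-56,44],"turn":-10},{"travel":[0,-84,66],"turn":-15},{"travel":[0,-112,88],"turn":-20},{"travel":[0,-140,110],"turn":-25},{"travel":[0,-160,127],"turn":-28},{"travel":[0,-165,131],"turn":-28},{"travel":[0,-165,131],"turn":-28}]'
python3 -m pendant '[{"travel":[15,0,0],"turn":0},{"travel":[35,0,0],"turn":0},{"travel":[50,0,0],"turn":0},{"travel":[60,0,0],"turn":0},{"travel":[64,0,0],"turn":0},{"travel":[64,0,0],"turn":0},{"travel":[64,0,0],"turn":0},{"travel":[64,0,0],"turn":0}]'
python3 -m pendant '[{"travel":[0,0,0],"turn":0},{"travel":[0,0,0],"turn":0},{"travel":[0,0,0],"turn":0},{"travel":[0,0,0],"turn":0},{"travel":[0,0,0],"turn":0},{"travel":[-20,0,0],"turn":0},{"travel":[-40,0,0],"turn":0},{"travel":[-65,0,0],"turn":0}]' 36
python3 - <<'E'
from plan import *
t=get_image("top");cv2.imwrite("pics/top2.png",t);T=carts("top",t);T=T[T[:,1]<0];show(T)
g=tray(-26,29);st=(507,-189,85,-97.3);c=(600.4,-377,96)
plan([(c[0],c[1],85,c[2]+90),(c[0],c[1],3),(c[0],c[1],85),(g[0],g[1],85,TY+90)],st)
E
```

```text
clock: 6.15
ee_pos: [0.5189, -0.402, 0.0853]
tool_rot: [-1.868, 0.599, 1.866]
wrist_force: [0.1, 0.3, -0.4]
width: 0.0522
clock: 6.82
ee_pos: [0.5194, -0.3999, 0.0057]
tool_rot: [-1.872, 0.596, 1.866]
wrist_force: [-0.2, -0.4, 0.1]
width: 0.052
clock: 7.48
ee_pos: [0.5186, -0.3994, 0.0044]
tool_rot: [-1.869, 0.596, 1.868]
wrist_force: [-0.8, 0.2, 4.3]
width: 0.0278
clock: 8.15
ee_pos: [0.5176, -0.3986, 0.0842]
tool_rot: [-1.865, 0.594, 1.871]
wrist_force: [-0.6, 0.3, -0.7]
width: 0.0278
clock: 8.82
ee_pos: [0.5065, -0.1873, 0.0853]
tool_rot: [-2.154, 0.136, 2.158]
wrist_force: [-0.4, -0.3, 0.2]
width: 0.0277
clock: 9.48
ee_pos: [0.5077, -0.1896, 0.0224]
tool_rot: [-2.156, 0.14, 2.154]
wrist_force: [-0.6, -0.2, -0.5]
width: 0.0276
clock: 10.15
ee_pos: [0.5061, -0.1885, 0.0867]
tool_rot: [-2.152, 0.137, 2.158]
wrist_force: [1.0, 0.5, -0.2]
width: 0.0357
[[ 600.5 -376.5   97.    44.5   27.5  352.9  196.1]
 [ 649.9 -159.7   93.6   45.8   27.1  286.3  179.6]
 [ 650.1 -235.6   64.2   44.2   27.   309.6  180. ]
 [ 651.6  -53.7  155.    44.5   27.1  253.7  178.4]]
from [ 507. -189.   85.] -97.3
[0, 175, -117] turn -103 rows 14.4 -> [ 601. -377.   85.] 5.7 q6 -38
[82, 0, 0] turn 0 rows 2.0 -> [ 601. -377.    3.] 5.7 q6 -38
[-82, 0, 0] turn 0 rows 2.0 -> [ 601. -377.   85.] 5.7 q6 -38
[0, -114, -255] turn -77 rows 10.8 -> [ 462. -135.   85.] 82.7 q6 -99
```

```bash
python3 -m pendant '[{"travel":[0,25,-16],"turn":-7},{"travel":[0,50,-32],"turn":-14},{"travel":[0,75,-49],"turn":-21},{"travel":[0,100,-66],"turn":-28},{"travel":[0,125,-83],"turn":-35},{"travel":[0,150,-100],"turn":-42},{"travel":[0,170,-113],"turn":-49},{"travel":[0,175,-117],"turn":-56}]' 52 25
python3 -m pendant '[{"travel":[0,0,0],"turn":-7},{"travel":[0,0,0],"turn":-14},{"travel":[0,0,0],"turn":-21},{"travel":[0,0,0],"turn":-28},{"travel":[0,0,0],"turn":-35},{"travel":[0,0,0],"turn":-42},{"travel":[0,0,0],"turn":-47},{"travel":[0,0,0],"turn":-47}]'
python3 -m pendant '[{"travel":[20,0,0],"turn":0},{"travel":[45,0,0],"turn":0},{"travel":[70,0,0],"turn":0},{"travel":[80,0,0],"turn":0},{"travel":[82,0,0],"turn":0},{"travel":[82,0,0],"turn":0},{"travel":[82,0,0],"turn":0},{"travel":[82,0,0],"turn":0}]'
python3 -m pendant '[{"travel":[0,0,0],"turn":0},{"travel":[0,0,0],"turn":0},{"travel":[0,0,0],"turn":0},{"travel":[0,0,0],"turn":0},{"travel":[0,0,0],"turn":0},{"travel":[0,0,0],"turn":0},{"travel":[0,0,0],"turn":0},{"travel":[0,0,0],"turn":0}]' 10 25
python3 -m pendant '[{"travel":[-20,0,0],"turn":0},{"travel":[-50,0,0],"turn":0},{"travel":[-82,0,0],"turn":0},{"travel":[-82,0,0],"turn":0},{"travel":[-82,0,0],"turn":0},{"travel":[-82,0,0],"turn":0},{"travel":[-82,0,0],"turn":0},{"travel":[-82,0,0],"turn":0}]'
python3 -m pendant '[{"travel":[0,-16,-36],"turn":-7},{"travel":[0,-32,-72],"turn":-14},{"travel":[0,-48,-108],"turn":-21},{"travel":[0,-64,-144],"turn":-28},{"travel":[0,-80,-180],"turn":-35},{"travel":[0,-96,-216],"turn":-42},{"travel":[0,-110,-246],"turn":-49},{"travel":[0,-114,-255],"turn":-56}]'
python3 -m pendant '[{"travel":[0,0,0],"turn":-7},{"travel":[0,0,0],"turn":-14},{"travel":[0,0,0],"turn":-21},{"travel":[0,0,0],"turn":-21},{"travel":[0,0,0],"turn":-21},{"travel":[0,0,0],"turn":-21},{"travel":[0,0,0],"turn":-21},{"travel":[0,0,0],"turn":-21}]'
python3 -m pendant '[{"travel":[15,0,0],"turn":0},{"travel":[35,0,0],"turn":0},{"travel":[50,0,0],"turn":0},{"travel":[60,0,0],"turn":0},{"travel":[64,0,0],"turn":0},{"travel":[64,0,0],"turn":0},{"travel":[64,0,0],"turn":0},{"travel":[64,0,0],"turn":0}]'
python3 -m pendant '[{"travel":[0,0,0],"turn":0},{"travel":[0,0,0],"turn":0},{"travel":[0,0,0],"turn":0},{"travel":[0,0,0],"turn":0},{"travel":[0,0,0],"turn":0},{"travel":[-20,0,0],"turn":0},{"travel":[-40,0,0],"turn":0},{"travel":[-64,0,0],"turn":0}]' 36
python3 - <<'E'
from plan import *
t=get_image("top");cv2.imwrite("pics/top3.png",t);T=carts("top",t);T=T[T[:,1]<0];show(T)
g=tray(26,29);st=(462,-135,85,82.7);c=(649.7,-236,64.5)
plan([(c[0],c[1],85,c[2]+90),(c[0],c[1],3),(c[0],c[1],85),(g[0],g[1],85,TY+90)],st)
cv2.imwrite("pics/v3.png",cv2.resize(t[140:270,240:380],None,fx=4,fy=4,interpolation=cv2.INTER_CUBIC))
E
```

```text
clock: 10.87
ee_pos: [0.602, -0.3812, 0.0864]
tool_rot: [1.715, 0.776, -1.713]
wrist_force: [0.6, 0.0, 0.5]
width: 0.0517
clock: 11.53
ee_pos: [0.6006, -0.3774, 0.0867]
tool_rot: [1.135, 1.255, -1.135]
wrist_force: [-0.4, -0.1, -0.7]
width: 0.0522
clock: 12.2
ee_pos: [0.6019, -0.3782, 0.0069]
tool_rot: [1.136, 1.251, -1.135]
wrist_force: [0.7, -0.7, 0.9]
width: 0.0518
clock: 12.87
ee_pos: [0.6008, -0.3776, 0.0054]
tool_rot: [1.136, 1.254, -1.136]
wrist_force: [-1.3, 0.1, 3.1]
width: 0.0276
clock: 13.53
ee_pos: [0.5998, -0.3769, 0.085]
tool_rot: [1.136, 1.258, -1.137]
wrist_force: [-1.0, 0.2, -1.3]
width: 0.0275
clock: 14.2
ee_pos: [0.4575, -0.131, 0.0857]
tool_rot: [0.383, 1.544, -0.381]
wrist_force: [0.3, 0.7, -0.5]
width: 0.0277
clock: 14.87
ee_pos: [0.4621, -0.135, 0.0868]
tool_rot: [0.102, 1.569, -0.102]
wrist_force: [-0.3, 0.6, -0.7]
width: 0.0279
clock: 15.53
ee_pos: [0.4627, -0.1352, 0.0236]
tool_rot: [0.1, 1.567, -0.101]
wrist_force: [-0.4, 0.0, 0.2]
width: 0.0276
clock: 16.2
ee_pos: [0.4613, -0.1347, 0.0869]
tool_rot: [0.101, 1.571, -0.1]
wrist_force: [0.1, -0.4, 0.5]
width: 0.0362
[[ 649.9 -159.7   93.7   45.8   27.2  286.3  179.6]
 [ 649.8 -235.7   64.2   43.9   26.7  309.6  180.1]
 [ 651.4  -53.6  155.    44.8   27.1  253.7  178.4]]
from [ 462. -135.   85.] 82.7
[0, -76, 199] turn 108 rows 15.1 -> [ 650. -236.   85.] -25.3 q6 5
[82, 0, 0] turn 0 rows 2.0 -> [ 650. -236.    3.] -25.3 q6 5
[-82, 0, 0] turn 0 rows 2.0 -> [ 650. -236.   85.] -25.3 q6 5
[0, -163, -27] turn 72 rows 10.1 -> [ 514. -142.   85.] -97.3 q6 82
```

View pics/v3.png

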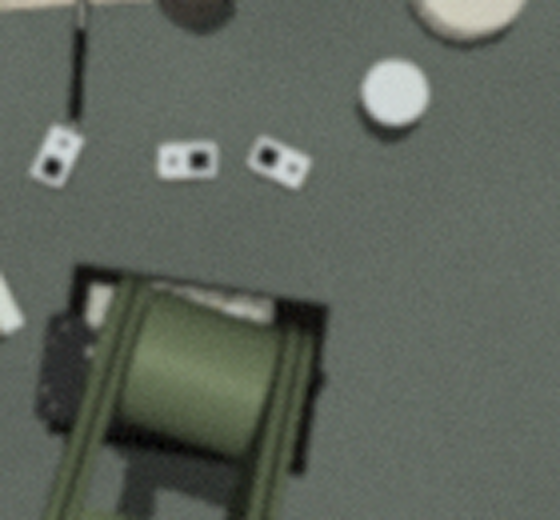

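```bash
python3 -m pendant '[{"travel":[0,-11,28],"turn":7},{"travel":[0,-22,56],"turn":14},{"travel":[0,-33,84],"turn":21},{"travel":[0,-44,112],"turn":28},{"travel":[0,-55,140],"turn":35},{"travel":[0,-66,170],"turn":42},{"travel":[0,-73,190],"turn":49},{"travel":[0,-76,199],"turn":56}]' 52 25
python3 -m pendant '[{"travel":[0,0,0],"turn":7},{"travel":[0,0,0],"turn":14},{"travel":[0,0,0],"turn":21},{"travel":[0,0,0],"turn":28},{"travel":[0,0,0],"turn":35},{"travel":[0,0,0],"turn":42},{"travel":[0,0,0],"turn":49},{"travel":[0,0,0],"turn":52}]'
python3 -m pendant '[{"travel":[20,0,0],"turn":0},{"travel":[45,0,0],"turn":0},{"travel":[70,0,0],"turn":0},{"travel":[80,0,0],"turn":0},{"travel":[83,0,0],"turn":0},{"travel":[83,0,0],"turn":0},{"travel":[83,0,0],"turn":0},{"travel":[83,0,0],"turn":0}]'
python3 -m pendant '[{"travel":[0,0,0],"turn":0},{"travel":[0,0,0],"turn":0},{"travel":[0,0,0],"turn":0},{"travel":[0,0,0],"turn":0},{"travel":[0,0,0],"turn":0},{"travel":[0,0,0],"turn":0},{"travel":[0,0,0],"turn":0},{"travel":[0,0,0],"turn":0}]' 10 25
python3 -m pendant '[{"travel":[-20,0,0],"turn":0},{"travel":[-50,0,0],"turn":0},{"travel":[-83,0,0],"turn":0},{"travel":[-83,0,0],"turn":0},{"travel":[-83,0,0],"turn":0},{"travel":[-83,0,0],"turn":0},{"travel":[-83,0,0],"turn":0},{"travel":[-83,0,0],"turn":0}]'
python3 -m pendant '[{"travel":[0,-25,-4],"turn":7},{"travel":[0,-50,-8],"turn":14},{"travel":[0,-75,-12],"turn":21},{"travel":[0,-100,-16],"turn":28},{"travel":[0,-125,-20],"turn":35},{"travel":[0,-145,-24],"turn":42},{"travel":[0,-158,-26],"turn":49},{"travel":[0,-163,-27],"turn":56}]'
python3 -m pendant '[{"travel":[0,0,0],"turn":7},{"travel":[0,0,0],"turn":14},{"travel":[0,0,0],"turn":16},{"travel":[0,0,0],"turn":16},{"travel":[0,0,0],"turn":16},{"travel":[0,0,0],"turn":16},{"travel":[0,0,0],"turn":16},{"travel":[0,0,0],"turn":16}]'
python3 -m pendant '[{"travel":[15,0,0],"turn":0},{"travel":[35,0,0],"turn":0},{"travel":[50,0,0],"turn":0},{"travel":[60,0,0],"turn":0},{"travel":[64,0,0],"turn":0},{"travel":[64,0,0],"turn":0},{"travel":[64,0,0],"turn":0},{"travel":[64,0,0],"turn":0}]'
python3 -m pendant '[{"travel":[0,0,0],"turn":0},{"travel":[0,0,0],"turn":0},{"travel":[0,0,0],"turn":0},{"travel":[0,0,0],"turn":0},{"travel":[0,0,0],"turn":0},{"travel":[-20,0,0],"turn":0},{"travel":[-40,0,0],"turn":0},{"travel":[-64,0,0],"turn":0}]' 36
python3 - <<'E'
from plan import *
t=get_image("top");cv2.imwrite("pics/top4.png",t);T=carts("top",t);T=T[T[:,1]<0];show(T)
g=tray(-26,5.5);st=(514,-142,85,-97.3);c=(650,-160,94)
plan([(c[0],c[1],85,c[2]+90),(c[0],c[1],3),(c[0],c[1],85),(g[0],g[1],85,TY+90)],st)
E
```

```text
clock: 16.92
ee_pos: [0.6524, -0.2373, 0.0863]
tool_rot: [0.865, 1.39, -0.865]
wrist_force: [0.1, 0.4, 0.1]
width: 0.0522
clock: 17.58
ee_pos: [0.6497, -0.2357, 0.0866]
tool_rot: [1.53, 0.964, -1.531]
wrist_force: [0.1, -1.5, -0.0]
width: 0.0523
clock: 18.25
ee_pos: [0.651, -0.2362, 0.0057]
tool_rot: [1.528, 0.964, -1.525]
wrist_force: [0.4, 0.2, -0.5]
width: 0.0518
clock: 18.92
ee_pos: [0.6499, -0.2358, 0.0044]
tool_rot: [1.527, 0.966, -1.527]
wrist_force: [-0.8, 0.2, 4.3]
width: 0.0278
clock: 19.58
ee_pos: [0.6488, -0.2354, 0.085]
tool_rot: [1.526, 0.969, -1.53]
wrist_force: [-0.2, 0.2, -0.7]
width: 0.0282
clock: 20.25
ee_pos: [0.5112, -0.1401, 0.0859]
tool_rot: [2.142, 0.158, -2.151]
wrist_force: [-0.6, 0.2, -1.3]
width: 0.0275
clock: 20.92
ee_pos: [0.514, -0.1416, 0.0868]
tool_rot: [-2.155, 0.138, 2.156]
wrist_force: [-0.3, 0.5, 0.1]
width: 0.0275
clock: 21.58
ee_pos: [0.5148, -0.1418, 0.0238]
tool_rot: [-2.157, 0.139, 2.153]
wrist_force: [-0.7, 0.1, -0.2]
width: 0.028
clock: 22.25
ee_pos: [0.5131, -0.1413, 0.0868]
tool_rot: [-2.152, 0.138, 2.158]
wrist_force: [0.0, 0.1, 0.8]
width: 0.0359
[[ 650.  -159.2   93.    46.1   26.6  286.1  179.5]
 [ 651.4  -54.2  157.4   43.8   27.5  253.9  178.4]]
from [ 514. -142.   85.] -97.3
[0, 1, -137] turn -101 rows 14.1 -> [ 650. -160.   85.] 3.7 q6 -18
[82, 0, 0] turn 0 rows 2.0 -> [ 650. -160.    3.] 3.7 q6 -18
[-82, 0, 0] turn 0 rows 2.0 -> [ 650. -160.   85.] 3.7 q6 -18
[0, -190, -15] turn -79 rows 11.0 -> [ 459. -158.   85.] 82.7 q6 -102
```

```bash
python3 -m pendant '[{"travel":[0,0,-20],"turn":-7},{"travel":[0,0,-40],"turn":-14},{"travel":[0,0,-60],"turn":-21},{"travel":[0,0,-80],"turn":-28},{"travel":[0,0,-100],"turn":-35},{"travel":[0,1,-120],"turn":-42},{"travel":[0,1,-132],"turn":-49},{"travel":[0,1,-137],"turn":-56}]' 52 25
python3 -m pendant '[{"travel":[0,0,0],"turn":-7},{"travel":[0,0,0],"turn":-14},{"travel":[0,0,0],"turn":-21},{"travel":[0,0,0],"turn":-28},{"travel":[0,0,0],"turn":-35},{"travel":[0,0,0],"turn":-42},{"travel":[0,0,0],"turn":-45},{"travel":[0,0,0],"turn":-45}]'
python3 -m pendant '[{"travel":[20,0,0],"turn":0},{"travel":[45,0,0],"turn":0},{"travel":[70,0,0],"turn":0},{"travel":[80,0,0],"turn":0},{"travel":[83,0,0],"turn":0},{"travel":[83,0,0],"turn":0},{"travel":[83,0,0],"turn":0},{"travel":[83,0,0],"turn":0}]'
python3 -m pendant '[{"travel":[0,0,0],"turn":0},{"travel":[0,0,0],"turn":0},{"travel":[0,0,0],"turn":0},{"travel":[0,0,0],"turn":0},{"travel":[0,0,0],"turn":0},{"travel":[0,0,0],"turn":0},{"travel":[0,0,0],"turn":0},{"travel":[0,0,0],"turn":0}]' 10 25
python3 -m pendant '[{"travel":[-20,0,0],"turn":0},{"travel":[-50,0,0],"turn":0},{"travel":[-83,0,0],"turn":0},{"travel":[-83,0,0],"turn":0},{"travel":[-83,0,0],"turn":0},{"travel":[-83,0,0],"turn":0},{"travel":[-83,0,0],"turn":0},{"travel":[-83,0,0],"turn":0}]'
python3 - <<'E'
from plan import *
s=get_image("side");cv2.imwrite("pics/side5.png",s)
cv2.imwrite("pics/v5.png",cv2.resize(s[230:350,170:330],None,fx=4,fy=4,interpolation=cv2.INTER_CUBIC))
E
```

```text
clock: 22.97
ee_pos: [0.6517, -0.1604, 0.0865]
tool_rot: [1.714, 0.78, -1.712]
wrist_force: [0.0, -0.9, 0.4]
width: 0.0519
clock: 23.63
ee_pos: [0.6497, -0.1601, 0.0867]
tool_rot: [1.161, 1.239, -1.162]
wrist_force: [-0.3, -0.2, -0.8]
width: 0.0521
clock: 24.3
ee_pos: [0.651, -0.1604, 0.0056]
tool_rot: [1.163, 1.236, -1.161]
wrist_force: [0.7, -0.7, -0.0]
width: 0.052
clock: 24.97
ee_pos: [0.6499, -0.1602, 0.0044]
tool_rot: [1.162, 1.238, -1.162]
wrist_force: [-0.4, -0.1, 3.8]
width: 0.0275
clock: 25.63
ee_pos: [0.6487, -0.1598, 0.0851]
tool_rot: [1.161, 1.242, -1.164]
wrist_force: [0.9, 0.7, 0.3]
width: 0.0279
```

View pics/v5.png

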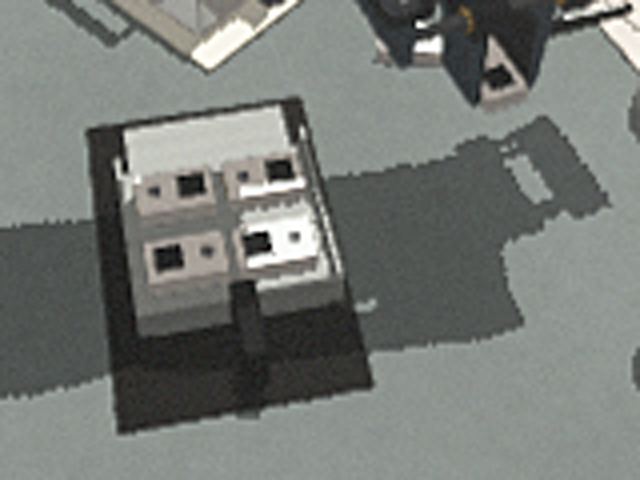

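```bash
python3 -m pendant '[{"travel":[0,-27,-2],"turn":-7},{"travel":[0,-54,-4],"turn":-14},{"travel":[0,-81,-6],"turn":-21},{"travel":[0,-108,-8],"turn":-28},{"travel":[0,-135,-10],"turn":-35},{"travel":[0,-162,-13],"turn":-42},{"travel":[0,-183,-15],"turn":-49},{"travel":[0,-190,-15],"turn":-56}]'
python3 -m pendant '[{"travel":[0,0,0],"turn":-7},{"travel":[0,0,0],"turn":-14},{"travel":[0,0,0],"turn":-21},{"travel":[0,0,0],"turn":-23},{"travel":[0,0,0],"turn":-23},{"travel":[0,0,0],"turn":-23},{"travel":[0,0,0],"turn":-23},{"travel":[0,0,0],"turn":-23}]'
python3 -m pendant '[{"travel":[15,0,0],"turn":0},{"travel":[30,0,0],"turn":0},{"travel":[42,0,0],"turn":0},{"travel":[48,0,0],"turn":0},{"travel":[51,0,0],"turn":0},{"travel":[51,0,0],"turn":0},{"travel":[51,0,0],"turn":0},{"travel":[51,0,0],"turn":0}]'
python3 -m pendant '[{"travel":[0,0,0],"turn":0},{"travel":[0,0,0],"turn":0},{"travel":[0,0,0],"turn":0},{"travel":[0,0,0],"turn":0},{"travel":[0,0,0],"turn":0},{"travel":[-15,0,0],"turn":0},{"travel":[-30,0,0],"turn":0},{"travel":[-51,0,0],"turn":0}]' 36
python3 - <<'E'
from plan import *
t=get_image("top");cv2.imwrite("pics/top6.png",t);T=carts("top",t);T=T[T[:,1]<0];show(T)
g=tray(26,5.5);st=(459,-158,85,82.7);c=(651.3,-54,156)
plan([(c[0],c[1],85,c[2]+90),(c[0],c[1],3),(c[0],c[1],85),(g[0],g[1],85,TY+90)],st)
E
```

```text
clock: 26.35
ee_pos: [0.4549, -0.1563, 0.0861]
tool_rot: [0.411, 1.537, -0.411]
wrist_force: [-0.4, 0.5, -0.1]
width: 0.0275
clock: 27.02
ee_pos: [0.4591, -0.1572, 0.0868]
tool_rot: [0.101, 1.569, -0.101]
wrist_force: [-0.2, 0.6, -0.8]
width: 0.0279
clock: 27.68
ee_pos: [0.4598, -0.1574, 0.0366]
tool_rot: [0.1, 1.567, -0.101]
wrist_force: [0.4, -0.0, -0.2]
width: 0.0277
clock: 28.35
ee_pos: [0.4582, -0.1569, 0.0865]
tool_rot: [0.101, 1.571, -0.1]
wrist_force: [1.1, 0.1, 0.4]
width: 0.036
[[ 527.5 -106.    85.9   40.6   26.7  269.2  216.7]
 [ 671.9  -59.8  147.9   43.5   26.8  255.8  172.3]]
from [ 459. -158.   85.] 82.7
[0, 128, 178] turn 17 rows 5.3 -> [652. -54.  85.] 65.7 q6 -70
[82, -1, 0] turn 0 rows 2.0 -> [651. -55.   3.] 65.7 q6 -70
[-82, 0, 0] turn 0 rows 2.0 -> [651. -55.  85.] 65.7 q6 -70
[0, -159, -83] turn -17 rows 4.3 -> [ 510. -165.   85.] 82.7 q6 -101
```

```bash
python3 - <<'E'
from plan import *
t=get_image("top");cv2.imwrite("pics/top7.png",t);T=carts("top",t);T=T[T[:,1]<0];show(T)
cv2.imwrite("pics/v7.png",cv2.resize(t[120:220,200:330],None,fx=5,fy=5,interpolation=cv2.INTER_CUBIC))
g=tray(26,5.5);st=(459,-158,85,82.7);c=(671.5,-59.8,148)
plan([(c[0],c[1],85,c[2]+90),(c[0],c[1],3),(c[0],c[1],85),(g[0],g[1],85,TY+90)],st)
E
```

```text
[[ 529.3 -106.4   84.3   40.8   23.6  269.3  216.2]
 [ 672.1  -60.1  148.5   43.5   26.8  255.8  172.2]]
from [ 459. -158.   85.] 82.7
[0, 124, 198] turn 25 rows 5.6 -> [671. -60.  85.] 57.7 q6 -63
[82, 0, 0] turn 0 rows 2.0 -> [671. -60.   3.] 57.7 q6 -63
[-82, 0, 0] turn 0 rows 2.0 -> [671. -60.  85.] 57.7 q6 -63
[0, -174, -80] turn -25 rows 4.6 -> [ 511. -164.   85.] 82.7 q6 -101
```

View pics/v7.png

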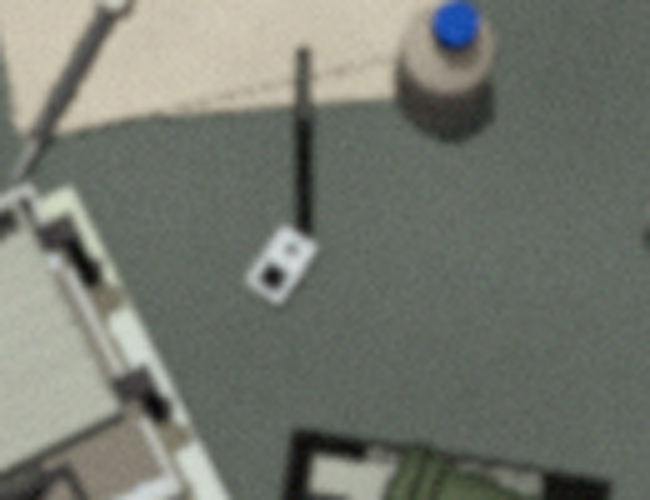

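```bash
python3 -m pendant '[{"travel":[0,20,32],"turn":4},{"travel":[0,40,64],"turn":8},{"travel":[0,60,96],"turn":12},{"travel":[0,80,128],"turn":16},{"travel":[0,100,158],"turn":20},{"travel":[0,118,185],"turn":24},{"travel":[0,126,195],"turn":25},{"travel":[0,126,195],"turn":25}]' 46 25
python3 -m pendant '[{"travel":[20,0,0],"turn":0},{"travel":[45,0,0],"turn":0},{"travel":[70,0,0],"turn":0},{"travel":[80,0,0],"turn":0},{"travel":[83,0,0],"turn":0},{"travel":[83,0,0],"turn":0},{"travel":[83,0,0],"turn":0},{"travel":[83,0,0],"turn":0}]'
python3 -m pendant '[{"travel":[0,0,0],"turn":0},{"travel":[0,0,0],"turn":0},{"travel":[0,0,0],"turn":0},{"travel":[0,0,0],"turn":0},{"travel":[0,0,0],"turn":0},{"travel":[0,0,0],"turn":0},{"travel":[0,0,0],"turn":0},{"travel":[0,0,0],"turn":0}]' 10 25
python3 -m pendant '[{"travel":[-20,0,0],"turn":0},{"travel":[-50,0,0],"turn":0},{"travel":[-83,0,0],"turn":0},{"travel":[-83,0,0],"turn":0},{"travel":[-83,0,0],"turn":0},{"travel":[-83,0,0],"turn":0},{"travel":[-83,0,0],"turn":0},{"travel":[-83,0,0],"turn":0}]'
python3 -m pendant '[{"travel":[0,-35,-16],"turn":-5},{"travel":[0,-70,-32],"turn":-10},{"travel":[0,-105,-48],"turn":-15},{"travel":[0,-140,-64],"turn":-20},{"travel":[0,-165,-75],"turn":-25},{"travel":[0,-176,-80],"turn":-25},{"travel":[0,-176,-80],"turn":-25},{"travel":[0,-176,-80],"turn":-25}]'
python3 -m pendant '[{"travel":[15,0,0],"turn":0},{"travel":[30,0,0],"turn":0},{"travel":[42,0,0],"turn":0},{"travel":[48,0,0],"turn":0},{"travel":[51,0,0],"turn":0},{"travel":[51,0,0],"turn":0},{"travel":[51,0,0],"turn":0},{"travel":[51,0,0],"turn":0}]'
python3 -m pendant '[{"travel":[0,0,0],"turn":0},{"travel":[0,0,0],"turn":0},{"travel":[0,0,0],"turn":0},{"travel":[0,0,0],"turn":0},{"travel":[0,0,0],"turn":0},{"travel":[-15,0,0],"turn":0},{"travel":[-30,0,0],"turn":0},{"travel":[-51,0,0],"turn":0}]' 36
python3 - <<'E'
from plan import *
g=tray(0,-86);st=(508,-165,85,82.7)
print("handle",g)
plan([(g[0],g[1],150,TY),(g[0],g[1],20)],st)
E
```

```text
clock: 29.12
ee_pos: [0.671, -0.0553, 0.0852]
tool_rot: [0.441, 1.525, -0.44]
wrist_force: [0.8, 0.2, -0.0]
width: 0.0461
clock: 29.78
ee_pos: [0.6697, -0.0575, 0.0056]
tool_rot: [0.443, 1.522, -0.442]
wrist_force: [-0.2, 0.3, -0.2]
width: 0.0463
clock: 30.45
ee_pos: [0.6691, -0.0573, 0.0047]
tool_rot: [0.442, 1.524, -0.442]
wrist_force: [-0.4, 0.3, 4.4]
width: 0.0277
clock: 31.12
ee_pos: [0.6676, -0.057, 0.0851]
tool_rot: [0.442, 1.529, -0.443]
wrist_force: [-0.1, 0.3, 0.4]
width: 0.0279
clock: 31.78
ee_pos: [0.5076, -0.1631, 0.0868]
tool_rot: [0.103, 1.568, -0.102]
wrist_force: [0.3, 0.3, -0.7]
width: 0.028
clock: 32.45
ee_pos: [0.5078, -0.1631, 0.0365]
tool_rot: [0.1, 1.567, -0.101]
wrist_force: [0.4, 0.5, -0.8]
width: 0.028
clock: 33.12
ee_pos: [0.5059, -0.1628, 0.0864]
tool_rot: [0.101, 1.571, -0.1]
wrist_force: [0.3, -0.8, -0.6]
width: 0.0357
handle [ 472.77474747 -252.26425808]
from [ 508. -165.   85.] 82.7
[-65, -91, -24] turn 90 rows 12.6 -> [ 473. -252.  150.] -7.3 q6 -21
[130, 0, 0] turn 0 rows 3.1 -> [ 473. -252.   20.] -7.3 q6 -21
```

```bash
python3 -m pendant '[{"travel":[-30,0,0],"turn":0},{"travel":[-65,0,0],"turn":7},{"travel":[-65,-25,-7],"turn":14},{"travel":[-65,-50,-14],"turn":21},{"travel":[-65,-75,-20],"turn":28},{"travel":[-65,-91,-24],"turn":35},{"travel":[-65,-91,-24],"turn":42},{"travel":[-65,-91,-24],"turn":49}]' 50 25
python3 -m pendant '[{"travel":[0,0,0],"turn":7},{"travel":[0,0,0],"turn":14},{"travel":[0,0,0],"turn":21},{"travel":[0,0,0],"turn":28},{"travel":[0,0,0],"turn":35},{"travel":[0,0,0],"turn":41},{"travel":[0,0,0],"turn":41},{"travel":[0,0,0],"turn":41}]'
python3 - <<'E'
from plan import *
s=get_image("side");t=get_image("top");cv2.imwrite("pics/side8.png",s);cv2.imwrite("pics/top8.png",t)
a=cv2.resize(s[220:350,160:300],None,fx=3,fy=3,interpolation=cv2.INTER_CUBIC)
b=cv2.resize(t[150:270,220:345],None,fx=3,fy=3,interpolation=cv2.INTER_CUBIC)
im=np.zeros((400,800,3),np.uint8);im[:390,:420]=a;im[:360,420:795]=b;cv2.imwrite("pics/v8.png",im)
E
```

```text
clock: 33.78
ee_pos: [0.4709, -0.2513, 0.152]
tool_rot: [0.773, 1.429, -0.773]
wrist_force: [0.3, 1.1, 0.4]
width: 0.05
clock: 34.45
ee_pos: [0.4714, -0.2503, 0.1519]
tool_rot: [1.301, 1.147, -1.301]
wrist_force: [-0.1, -0.2, -0.2]
width: 0.0501
```

View pics/v8.png

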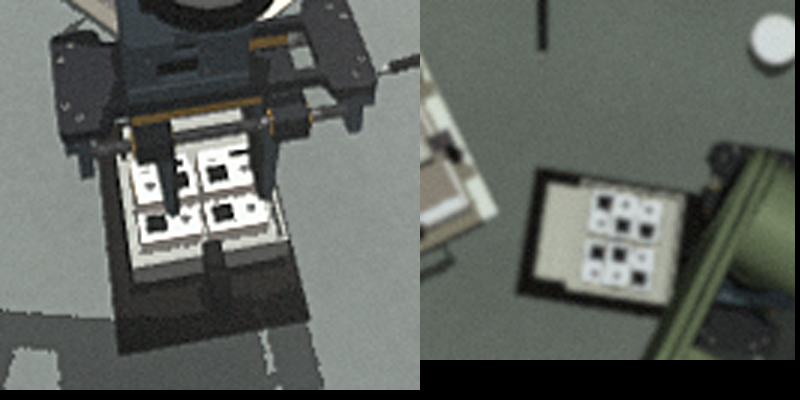

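```bash
python3 -m pendant '[{"travel":[30,0,0],"turn":0},{"travel":[60,0,0],"turn":0},{"travel":[90,0,0],"turn":0},{"travel":[110,0,0],"turn":0},{"travel":[122,0,0],"turn":0},{"travel":[132,0,0],"turn":0},{"travel":[133,0,0],"turn":0},{"travel":[133,0,0],"turn":0}]'
python3 -m pendant '[{"travel":[0,0,0],"turn":0},{"travel":[0,0,0],"turn":0},{"travel":[0,0,0],"turn":0},{"travel":[0,0,0],"turn":0},{"travel":[0,0,0],"turn":0},{"travel":[0,0,0],"turn":0},{"travel":[0,0,0],"turn":0},{"travel":[0,0,0],"turn":0}]' 5 60
python3 -m pendant '[{"travel":[0,0,0],"turn":0},{"travel":[-3,0,0],"turn":0},{"travel":[-6,0,0],"turn":0},{"travel":[-9,0,0],"turn":0},{"travel":[-12,0,0],"turn":0},{"travel":[-15,0,0],"turn":0},{"travel":[-18,0,0],"turn":0},{"travel":[-20,0,0],"turn":0}]'
python3 - <<'E'
from plan import *
s=get_image("side");print(get_state()["wrist_force"],get_state()["wrist_torque"]);cv2.imwrite("pics/side9.png",s)
a=cv2.resize(s[220:350,160:300],None,fx=4,fy=4,interpolation=cv2.INTER_CUBIC);cv2.imwrite("pics/v9.png",a)
E
```

```text
clock: 35.22
ee_pos: [0.4716, -0.2503, 0.0188]
tool_rot: [1.302, 1.147, -1.303]
wrist_force: [0.1, 0.4, 0.6]
width: 0.0502
clock: 35.88
ee_pos: [0.4719, -0.2505, 0.0193]
tool_rot: [1.303, 1.145, -1.302]
wrist_force: [-0.2, -0.2, 2.4]
width: 0.0138
clock: 36.55
ee_pos: [0.4716, -0.2503, 0.0394]
tool_rot: [1.303, 1.145, -1.303]
wrist_force: [-0.8, -0.2, -3.9]
width: 0.0137
[-0.74381504  0.08996165 -3.02876222] [-0.40409943 -0.0389883   0.05391489]
```

View pics/v9.png

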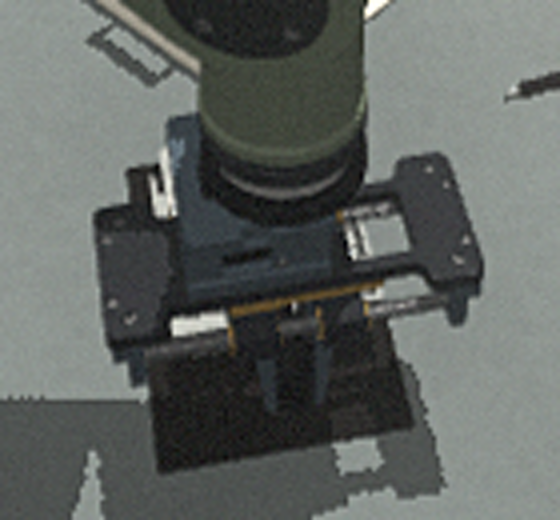

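```bash
python3 -m pendant '[{"travel":[-8,0,0],"turn":0},{"travel":[-25,0,0],"turn":0},{"travel":[-55,0,0],"turn":0},{"travel":[-90,0,0],"turn":0},{"travel":[-130,0,0],"turn":0},{"travel":[-165,0,0],"turn":0},{"travel":[-187,0,0],"turn":0},{"travel":[-196,0,0],"turn":0}]'
python3 - <<'E'
from plan import *
s=[]
t=get_image("top");cv2.imwrite("pics/top10.png",t)
q=get_state();print(q["wrist_force"],q["wrist_torque"])
plan([(580,-165,235,10),(688,-77,235,28)])
a=cv2.resize(t[130:270,200:370],None,fx=4,fy=4,interpolation=cv2.INTER_CUBIC);cv2.imwrite("pics/v10.png",a)
S=cv2.imread("pics/side0.png");print("cap",tri((291,125),(350,215)))
E
```

```text
clock: 37.27
ee_pos: [0.4729, -0.251, 0.2396]
tool_rot: [1.304, 1.138, -1.299]
wrist_force: [0.1, 0.1, -4.0]
width: 0.0136
[ 0.25027079 -0.75854138 -2.84557917] [-0.41492661 -0.10149439 -0.00863563]
from [ 472.8 -251.   239.1] -7.3
[4, 95, -99] turn -17 rows 3.3 -> [ 580. -165.  235.] 9.7 q6 -26
[0, 122, -68] turn -18 rows 3.3 -> [689. -77. 235.] 27.7 q6 -34
cap (array([ 0.79429625, -0.16170979,  0.14871532]), np.float64(0.0002534617871933205))
```

View pics/v10.png

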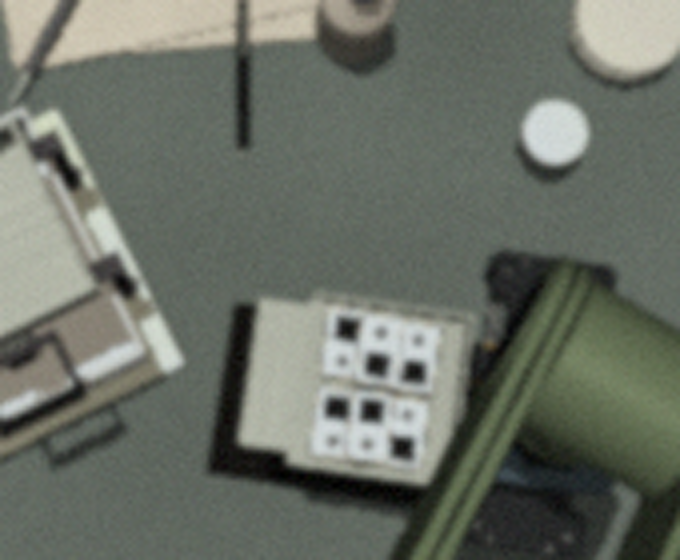

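```bash
python3 -m pendant '[{"travel":[0,4,-4],"turn":-1},{"travel":[1,15,-15],"turn":-3},{"travel":[2,32,-32],"turn":-6},{"travel":[3,50,-52],"turn":-9},{"travel":[4,68,-71],"turn":-12},{"travel":[4,83,-86],"turn":-15},{"travel":[4,92,-96],"turn":-17},{"travel":[4,95,-99],"turn":-17}]'
python3 -m pendant '[{"travel":[0,5,-3],"turn":-1},{"travel":[0,18,-10],"turn":-3},{"travel":[0,38,-21],"turn":-6},{"travel":[0,62,-35],"turn":-9},{"travel":[0,86,-48],"turn":-12},{"travel":[0,106,-59],"turn":-15},{"travel":[0,119,-66],"turn":-18},{"travel":[0,122,-68],"turn":-18}]'
python3 -m pendant '[{"travel":[2,0,0],"turn":0},{"travel":[5,0,0],"turn":0},{"travel":[9,0,0],"turn":0},{"travel":[13,0,0],"turn":0},{"travel":[16,0,0],"turn":0},{"travel":[18,0,0],"turn":0},{"travel":[18,0,0],"turn":0},{"travel":[18,0,0],"turn":0}]'
python3 - <<'E'
from plan import *
t=get_image("top");s=get_image("side");cv2.imwrite("pics/top11.png",t);cv2.imwrite("pics/side11.png",s)
q=get_state();print(q["ee_pos"],q["wrist_force"],q["wrist_torque"]);M=R.from_rotvec(q["tool_rot"]).as_matrix();print(np.degrees(np.arctan2(M[1,1],M[0,1])))
a=cv2.resize(t[140:250,130:320],None,fx=4,fy=4,interpolation=cv2.INTER_CUBIC);cv2.imwrite("pics/v11.png",a)
E
```

```text
clock: 37.98
ee_pos: [0.5789, -0.1623, 0.2281]
tool_rot: [1.082, 1.29, -1.084]
wrist_force: [-0.4, -0.2, -3.7]
width: 0.0137
clock: 38.65
ee_pos: [0.689, -0.0751, 0.2301]
tool_rot: [0.845, 1.401, -0.844]
wrist_force: [0.3, 0.1, -3.7]
width: 0.0138
clock: 39.32
ee_pos: [0.6871, -0.0769, 0.2129]
tool_rot: [0.847, 1.4, -0.847]
wrist_force: [-0.3, 0.1, -4.2]
width: 0.0139
[ 0.68736227 -0.07678699  0.21323382] [ 0.2231503   0.16628163 -4.39039334] [-0.27052442 -0.29021188  0.00933051]
27.65044347109038
```

View pics/v11.png

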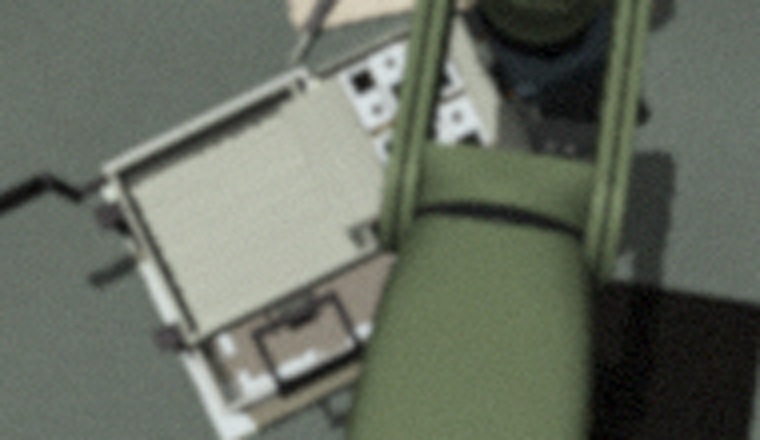

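```bash
python3 -m pendant '[{"travel":[2,0,0],"turn":0},{"travel":[4,0,0],"turn":0},{"travel":[6,0,0],"turn":0},{"travel":[8,0,0],"turn":0},{"travel":[10,0,0],"turn":0},{"travel":[11,0,0],"turn":0},{"travel":[11,0,0],"turn":0},{"travel":[11,0,0],"turn":0}]'
python3 -c "
from rig import *;q=get_state();print(q['wrist_force'],q['wrist_torque'])"
python3 -m pendant '[{"travel":[1,0,0],"turn":0},{"travel":[1,0,0],"turn":0},{"travel":[2,0,0],"turn":0},{"travel":[2,0,0],"turn":0},{"travel":[3,0,0],"turn":0},{"travel":[3,0,0],"turn":0},{"travel":[3,0,0],"turn":0},{"travel":[3,0,0],"turn":0}]'
python3 -c "
from rig import *;q=get_state();print(q['wrist_force'],q['wrist_torque'])"
```

```text
clock: 40.08
ee_pos: [0.6873, -0.0767, 0.2019]
tool_rot: [0.847, 1.4, -0.847]
wrist_force: [-0.1, -0.7, -5.1]
width: 0.0135
[-0.08049051 -0.7216601  -5.1258622 ] [-0.31754027 -0.25061449  0.01991059]
clock: 40.75
ee_pos: [0.6873, -0.0767, 0.199]
tool_rot: [0.847, 1.4, -0.847]
wrist_force: [0.7, -0.1, -3.9]
width: 0.0136
[ 0.69718008 -0.13805903 -3.89947308] [-0.27422335 -0.2645169  -0.04559426]
```

```bash
python3 -m pendant '[{"travel":[1,0,0],"turn":0},{"travel":[1,0,0],"turn":0},{"travel":[2,0,0],"turn":0},{"travel":[2,0,0],"turn":0},{"travel":[2,0,0],"turn":0},{"travel":[2,0,0],"turn":0},{"travel":[2,0,0],"turn":0},{"travel":[2,0,0],"turn":0}]'
python3 -c "
from rig import *;q=get_state();print(q['wrist_force'],q['wrist_torque'])"
python3 -m pendant '[{"travel":[1,0,0],"turn":0},{"travel":[1,0,0],"turn":0},{"travel":[2,0,0],"turn":0},{"travel":[2,0,0],"turn":0},{"travel":[2,0,0],"turn":0},{"travel":[2,0,0],"turn":0},{"travel":[2,0,0],"turn":0},{"travel":[2,0,0],"turn":0}]'
python3 -c "
from rig import *;q=get_state();print(q['wrist_force'],q['wrist_torque'])"
```

```text
clock: 41.42
ee_pos: [0.6875, -0.0768, 0.1978]
tool_rot: [0.847, 1.399, -0.846]
wrist_force: [0.5, -0.9, 5.2]
width: 0.0132
[ 0.50527509 -0.92247721  5.17560349] [0.42160744 0.35763887 0.06502921]
clock: 42.08
ee_pos: [0.6878, -0.0771, 0.1956]
tool_rot: [0.847, 1.398, -0.846]
wrist_force: [1.5, -3.0, 5.1]
width: 0.0137
[ 1.53881391 -2.98569537  5.09698379] [0.2972521  0.2391568  0.07606313]
```

```bash
python3 -m pendant '[{"travel":[-3,0,0],"turn":0},{"travel":[-3,0,-1],"turn":0},{"travel":[-3,0,-2],"turn":0},{"travel":[-3,0,-4],"turn":0},{"travel":[-3,0,-6],"turn":0},{"travel":[-3,0,-7],"turn":0},{"travel":[-3,0,-7],"turn":0},{"travel":[-3,0,-7],"turn":0}]'
python3 -c "
from rig import *;q=get_state();print(q['wrist_force'],q['wrist_torque'])"
python3 -m pendant '[{"travel":[0,0,-1],"turn":0},{"travel":[0,0,-1],"turn":0},{"travel":[0,0,-2],"turn":0},{"travel":[0,0,-2],"turn":0},{"travel":[0,0,-3],"turn":0},{"travel":[0,0,-3],"turn":0},{"travel":[0,0,-3],"turn":0},{"travel":[0,0,-3],"turn":0}]'
python3 -c "
from rig import *;q=get_state();print(q['wrist_force'],q['wrist_torque'])"
```

```text
clock: 42.75
ee_pos: [0.6839, -0.0704, 0.1979]
tool_rot: [0.846, 1.4, -0.847]
wrist_force: [-0.2, 0.8, -3.8]
width: 0.0138
[-0.24497078  0.75748257 -3.76455263] [-0.28347469 -0.2892489  -0.00974725]
clock: 43.42
ee_pos: [0.6826, -0.0679, 0.1979]
tool_rot: [0.847, 1.4, -0.847]
wrist_force: [-0.4, -0.7, -4.5]
width: 0.0137
[-0.40507194 -0.70117317 -4.45806497] [-0.2871199  -0.28744721 -0.01574713]
```

```bash
python3 -m pendant '[{"travel":[0,0,-1],"turn":0},{"travel":[0,0,-1],"turn":0},{"travel":[0,0,-2],"turn":0},{"travel":[0,0,-2],"turn":0},{"travel":[0,0,-2],"turn":0},{"travel":[0,0,-2],"turn":0},{"travel":[0,0,-2],"turn":0},{"travel":[0,0,-2],"turn":0}]'
python3 -m pendant '[{"travel":[0,0,-1],"turn":0},{"travel":[0,0,-1],"turn":0},{"travel":[0,0,-2],"turn":0},{"travel":[0,0,-2],"turn":0},{"travel":[0,0,-2],"turn":0},{"travel":[0,0,-2],"turn":0},{"travel":[0,0,-2],"turn":0},{"travel":[0,0,-2],"turn":0}]'
python3 -m pendant '[{"travel":[0,0,-1],"turn":0},{"travel":[0,0,-1],"turn":0},{"travel":[0,0,-2],"turn":0},{"travel":[0,0,-2],"turn":0},{"travel":[0,0,-2],"turn":0},{"travel":[0,0,-2],"turn":0},{"travel":[0,0,-2],"turn":0},{"travel":[0,0,-2],"turn":0}]'
```

```text
clock: 44.08
ee_pos: [0.6819, -0.0663, 0.1981]
tool_rot: [0.847, 1.399, -0.847]
wrist_force: [-0.4, -1.9, -3.1]
width: 0.0138
clock: 44.75
ee_pos: [0.682, -0.0661, 0.1987]
tool_rot: [0.845, 1.395, -0.847]
wrist_force: [2.4, -6.4, -3.0]
width: 0.0137
clock: 45.42
ee_pos: [0.682, -0.0659, 0.1992]
tool_rot: [0.843, 1.391, -0.847]
wrist_force: [5.4, -9.1, -2.9]
width: 0.0136
```

```bash
python3 -m pendant '[{"travel":[0,0,1],"turn":0},{"travel":[0,0,2],"turn":0},{"travel":[1,0,3],"turn":0},{"travel":[1,0,3],"turn":0},{"travel":[1,0,3],"turn":0},{"travel":[1,0,3],"turn":0},{"travel":[1,0,3],"turn":0},{"travel":[1,0,3],"turn":0}]' 5 15
python3 -c "
from rig import *;q=get_state();print(q['wrist_force'],q['wrist_torque'])"
python3 -m pendant '[{"travel":[-5,0,-1],"turn":0},{"travel":[-10,0,-2],"turn":0},{"travel":[-15,0,-3],"turn":0},{"travel":[-20,0,-5],"turn":0},{"travel":[-24,0,-6],"turn":0},{"travel":[-29,0,-8],"turn":0},{"travel":[-34,0,-10],"turn":0},{"travel":[-38,0,-12],"turn":0}]'
python3 - <<'E'
from plan import *
t=get_image("top");s=get_image("side");cv2.imwrite("pics/top12.png",t);cv2.imwrite("pics/side12.png",s)
q=get_state();print(q['ee_pos'],q['wrist_force'],q['wrist_torque'])
im=np.zeros((440,800,3),np.uint8);a=cv2.resize(s[130:276,190:323],None,fx=3,fy=3,interpolation=cv2.INTER_CUBIC);b=cv2.resize(t[130:260,160:293],None,fx=3,fy=3,interpolation=cv2.INTER_CUBIC)
im[:a.shape[0],:a.shape[1]]=a;im[:b.shape[0],400:400+b.shape[1]]=b;cv2.imwrite("pics/v12.png",im)
E
```

```text
clock: 46.08
ee_pos: [0.6819, -0.066, 0.1976]
tool_rot: [0.846, 1.397, -0.847]
wrist_force: [3.1, -5.8, -2.2]
width: 0.014
[ 3.09610573 -5.75132371 -2.18380996] [-1.01483657 -0.64400837  0.24637214]
clock: 46.75
ee_pos: [0.6754, -0.054, 0.2355]
tool_rot: [0.847, 1.4, -0.846]
wrist_force: [1.1, -1.8, -2.5]
width: 0.0137
[ 0.67539609 -0.05365783  0.23597559] [ 0.86662599 -2.03589819  0.30498528] [ 0.00060523 -0.13914038  0.08726713]
```

View pics/v12.png

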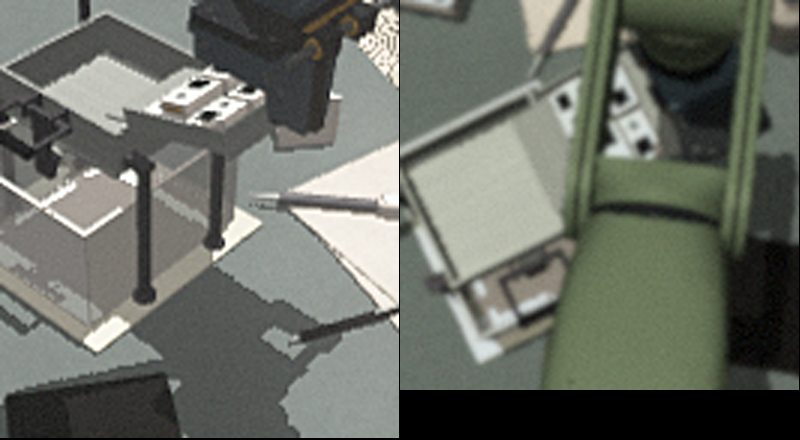

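```bash
python3 -m pendant '[{"travel":[-4,0,-2],"turn":0},{"travel":[-9,0,-5],"turn":0},{"travel":[-13,0,-7],"turn":0},{"travel":[-17,0,-10],"turn":0},{"travel":[-21,0,-13],"turn":0},{"travel":[-26,0,-16],"turn":0},{"travel":[-29,0,-19],"turn":0},{"travel":[-33,0,-23],"turn":0}]'
python3 -m pendant '[{"travel":[-4,0,-3],"turn":0},{"travel":[-7,0,-7],"turn":0},{"travel":[-11,0,-11],"turn":0},{"travel":[-14,0,-14],"turn":0},{"travel":[-17,0,-18],"turn":0},{"travel":[-20,0,-22],"turn":0},{"travel":[-23,0,-27],"turn":0},{"travel":[-26,0,-31],"turn":0}]'
python3 - <<'E'
from plan import *
t=get_image("top");s=get_image("side");cv2.imwrite("pics/top13.png",t);cv2.imwrite("pics/side13.png",s)
q=get_state();print(q['ee_pos'],q['wrist_force'],q['wrist_torque'])
im=np.zeros((440,800,3),np.uint8);a=cv2.resize(s[130:276,190:323],None,fx=3,fy=3,interpolation=cv2.INTER_CUBIC);b=cv2.resize(t[130:260,160:293],None,fx=3,fy=3,interpolation=cv2.INTER_CUBIC)
im[:a.shape[0],:a.shape[1]]=a;im[:b.shape[0],400:400+b.shape[1]]=b;cv2.imwrite("pics/v13.png",im)
E
```

```text
clock: 47.52
ee_pos: [0.6651, -0.0344, 0.2685]
tool_rot: [0.846, 1.398, -0.847]
wrist_force: [2.0, -2.8, -1.3]
width: 0.0138
clock: 48.18
ee_pos: [0.6504, -0.0064, 0.2947]
tool_rot: [0.847, 1.399, -0.847]
wrist_force: [0.8, -1.8, 0.3]
width: 0.0143
[ 0.65018625 -0.00577765  0.29497952] [ 1.36424644 -2.1404365   4.04085916] [-0.15024539  0.05189972  0.06200593]
```

View pics/v13.png

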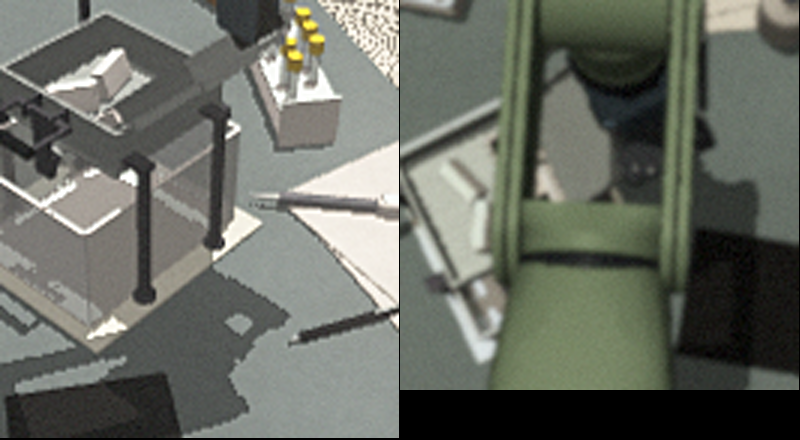

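```bash
python3 -m pendant '[{"travel":[-3,0,-4],"turn":0},{"travel":[-5,0,-9],"turn":0},{"travel":[-7,0,-13],"turn":0},{"travel":[-9,0,-18],"turn":0},{"travel":[-11,0,-22],"turn":0},{"travel":[-11,0,-22],"turn":0},{"travel":[-11,0,-22],"turn":0},{"travel":[-11,0,-22],"turn":0}]'
python3 -m pendant '[{"travel":[0,0,0],"turn":0},{"travel":[0,0,0],"turn":0},{"travel":[0,0,0],"turn":0},{"travel":[0,0,0],"turn":0},{"travel":[0,0,0],"turn":0},{"travel":[0,0,0],"turn":0},{"travel":[0,0,0],"turn":0},{"travel":[0,0,0],"turn":0}]'
python3 - <<'E'
from plan import *
t=get_image("top");s=get_image("side");cv2.imwrite("pics/top14.png",t);cv2.imwrite("pics/side14.png",s)
q=get_state();print(q['ee_pos'],q['wrist_force'],q['wrist_torque'])
E
```

```text
clock: 48.95
ee_pos: [0.64, 0.0136, 0.3056]
tool_rot: [0.848, 1.401, -0.845]
wrist_force: [-0.6, -2.1, 5.9]
width: 0.014
clock: 49.62
ee_pos: [0.64, 0.0136, 0.3056]
tool_rot: [0.848, 1.401, -0.845]
wrist_force: [-0.2, -1.9, 5.3]
width: 0.014
[0.64004077 0.01359537 0.30559592] [-0.58440044 -1.19417791  5.66186246] [-0.07787555  0.0461929   0.15562085]
```

```bash
python3 -m pendant '[{"travel":[2,0,4],"turn":0},{"travel":[4,0,9],"turn":0},{"travel":[6,0,13],"turn":0},{"travel":[9,0,18],"turn":0},{"travel":[11,0,22],"turn":0},{"travel":[14,0,26],"turn":0},{"travel":[17,0,31],"turn":0},{"travel":[20,0,35],"turn":0}]'
python3 -m pendant '[{"travel":[3,0,4],"turn":0},{"travel":[6,0,8],"turn":0},{"travel":[10,0,11],"turn":0},{"travel":[13,0,15],"turn":0},{"travel":[17,0,18],"turn":0},{"travel":[21,0,22],"turn":0},{"travel":[25,0,25],"turn":0},{"travel":[29,0,28],"turn":0}]'
python3 -m pendant '[{"travel":[4,0,3],"turn":0},{"travel":[8,0,6],"turn":0},{"travel":[13,0,8],"turn":0},{"travel":[17,0,11],"turn":0},{"travel":[21,0,13],"turn":0},{"travel":[26,0,15],"turn":0},{"travel":[31,0,17],"turn":0},{"travel":[35,0,19],"turn":0}]'
python3 -m pendant '[{"travel":[5,0,2],"turn":0},{"travel":[10,0,3],"turn":0},{"travel":[14,0,4],"turn":0},{"travel":[19,0,5],"turn":0},{"travel":[24,0,6],"turn":0},{"travel":[24,0,6],"turn":0},{"travel":[24,0,6],"turn":0},{"travel":[24,0,6],"turn":0}]'
python3 - <<'E'
from plan import *
t=get_image("top");s=get_image("side");cv2.imwrite("pics/top15.png",t);cv2.imwrite("pics/side15.png",s)
q=get_state();print(q['ee_pos'],q['wrist_force'],q['wrist_torque'])
im=np.zeros((440,800,3),np.uint8);a=cv2.resize(s[130:276,190:323],None,fx=3,fy=3,interpolation=cv2.INTER_CUBIC);b=cv2.resize(t[130:260,160:293],None,fx=3,fy=3,interpolation=cv2.INTER_CUBIC)
im[:a.shape[0],:a.shape[1]]=a;im[:b.shape[0],400:400+b.shape[1]]=b;cv2.imwrite("pics/v15.png",im)
E
```

```text
clock: 50.38
ee_pos: [0.6564, -0.018, 0.2837]
tool_rot: [0.847, 1.402, -0.847]
wrist_force: [-0.6, 1.9, -1.0]
width: 0.0139
clock: 51.05
ee_pos: [0.6696, -0.0434, 0.2555]
tool_rot: [0.846, 1.4, -0.847]
wrist_force: [-1.2, 2.3, -0.6]
width: 0.0136
clock: 51.72
ee_pos: [0.6785, -0.06, 0.2204]
tool_rot: [0.847, 1.4, -0.847]
wrist_force: [-1.1, 1.4, 0.0]
width: 0.0139
clock: 52.38
ee_pos: [0.6812, -0.0655, 0.1965]
tool_rot: [0.846, 1.4, -0.847]
wrist_force: [-1.1, 1.0, -2.6]
width: 0.014
[ 0.68120612 -0.06533408  0.19675011] [ 0.35486062 -0.19556945 -2.10503567] [-0.2377059  -0.18974625 -0.0178656 ]
```

```bash
python3 -m pendant '[{"travel":[0,0,0],"turn":0},{"travel":[0,0,0],"turn":0},{"travel":[0,0,0],"turn":0},{"travel":[0,0,0],"turn":0},{"travel":[0,0,0],"turn":0},{"travel":[-3,0,0],"turn":0},{"travel":[-6,0,0],"turn":0},{"travel":[-10,0,0],"turn":0}]' 5 60
python3 - <<'E'
from plan import *
g=np.array([682.,-66]);x=np.array([.886,.464]);y=np.array([-.464,.886])
def poly(n,z): return np.array([proj(n,[*((g+a*x+(b+84)*y)/1000),z]) for a,b in((-50,-45),(50,-45),(50,50),(-50,50))])
for f in("side11","side15","top11","top15"):
    im=cv2.imread(f"pics/{f}.png");n=f[:-2];P=poly(n,.199 if n=="side" else .199)
    m=np.zeros(im.shape[:2],np.uint8);cv2.fillPoly(m,[P.round().astype(int)],1)
    v=cv2.cvtColor(im,cv2.COLOR_BGR2HSV)[...,2][m>0];print(f,len(v),"bright>185",(v>185).sum(),"dark<60",(v<60).sum(),"pct",np.percentile(v,[5,25,50,75,95]))
q=get_state();print(q['ee_pos'],q['wrist_force'],q['wrist_torque'])
E
```

```text
clock: 53.15
ee_pos: [0.6812, -0.0652, 0.2072]
tool_rot: [0.847, 1.4, -0.847]
wrist_force: [0.6, 0.7, -2.7]
width: 0.0139
side11 967 bright>185 256 dark<60 101 pct [ 54.3  72.  105.  194.5 255. ]
side15 967 bright>185 468 dark<60 199 pct [ 49.  61. 159. 196. 203.]
top11 1217 bright>185 223 dark<60 41 pct [ 69. 106. 129. 182. 212.]
top15 1217 bright>185 0 dark<60 39 pct [ 71.8 107.  135.  174.  179. ]
[ 0.68119425 -0.06516578  0.20722252] [ 0.62585508  0.68430125 -2.72345972] [-0.16317514 -0.19460833 -0.01932108]
```

View pics/v15.png

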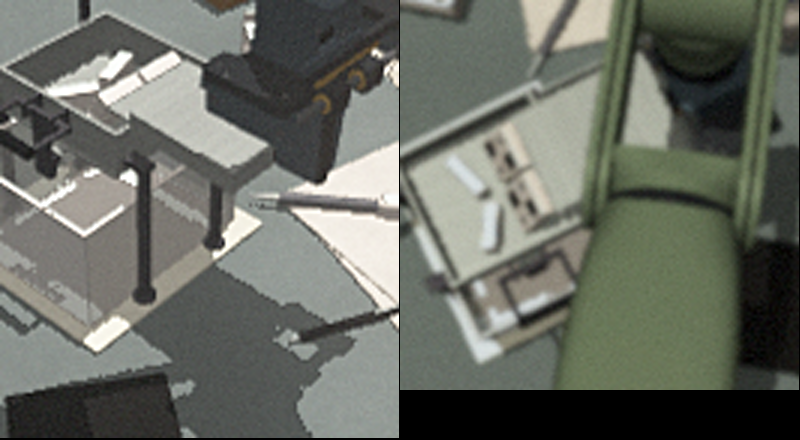

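```bash
python3 -m pendant '[{"travel":[-8,0,0],"turn":0},{"travel":[-20,0,4],"turn":0},{"travel":[-30,0,12],"turn":0},{"travel":[-33,0,22],"turn":0},{"travel":[-33,0,32],"turn":0},{"travel":[-33,0,40],"turn":0},{"travel":[-33,0,40],"turn":0},{"travel":[-33,0,40],"turn":0}]'
python3 - <<'E'
from plan import *
plan([(580,-165,240,10),(472,-250.5,240,-7.3),(472,-250.5,60),(472,-250.5,19)])
E
```

```text
clock: 53.82
ee_pos: [0.6995, -0.1011, 0.2387]
tool_rot: [0.847, 1.401, -0.848]
wrist_force: [-0.1, -0.5, -1.9]
width: 0.0135
from [ 699.5 -101.1  238.7] 27.6
[-1, -136, 1] turn 18 rows 3.3 -> [ 579. -165.  240.] 9.6 q6 -25
[0, -120, 66] turn 17 rows 3.3 -> [ 472. -250.  240.] -7.4 q6 -21
[180, 0, 0] turn 0 rows 4.3 -> [ 472. -250.   60.] -7.4 q6 -21
[41, 0, 0] turn 0 rows 1.0 -> [ 472. -250.   19.] -7.4 q6 -21
```

```bash
python3 -m pendant '[{"travel":[0,-10,0],"turn":2},{"travel":[0,-30,0],"turn":5},{"travel":[-1,-55,0],"turn":8},{"travel":[-1,-80,0],"turn":11},{"travel":[-1,-105,0],"turn":14},{"travel":[-1,-125,1],"turn":17},{"travel":[-1,-136,1],"turn":18},{"travel":[-1,-136,1],"turn":18}]'
python3 -m pendant '[{"travel":[0,-8,5],"turn":2},{"travel":[0,-25,14],"turn":5},{"travel":[0,-50,28],"turn":8},{"travel":[0,-75,41],"turn":11},{"travel":[0,-98,54],"turn":14},{"travel":[0,-114,62],"turn":17},{"travel":[0,-120,66],"turn":17},{"travel":[0,-120,66],"turn":17}]'
python3 -m pendant '[{"travel":[20,0,0],"turn":0},{"travel":[50,0,0],"turn":0},{"travel":[85,0,0],"turn":0},{"travel":[120,0,0],"turn":0},{"travel":[150,0,0],"turn":0},{"travel":[170,0,0],"turn":0},{"travel":[180,0,0],"turn":0},{"travel":[180,0,0],"turn":0}]'
python3 -c "
from plan import *
plan([(472,-250.5,21)])
t=get_image('top');cv2.imwrite('pics/top16.png',t)"
```

```text
clock: 54.48
ee_pos: [0.5778, -0.1652, 0.2411]
tool_rot: [1.084, 1.285, -1.086]
wrist_force: [-0.2, 0.4, -2.2]
width: 0.0135
clock: 55.15
ee_pos: [0.4724, -0.2505, 0.241]
tool_rot: [1.303, 1.145, -1.303]
wrist_force: [0.1, 0.2, -2.8]
width: 0.0138
clock: 55.82
ee_pos: [0.4725, -0.2485, 0.0586]
tool_rot: [1.302, 1.151, -1.304]
wrist_force: [-0.4, 0.5, -2.3]
width: 0.0137
from [ 472.5 -248.5   58.6] -7.3
[38, 0, 2] turn 0 rows 0.9 -> [ 472. -250.   21.] -7.3 q6 -21
```

Lower gently to contact, then release.

```bash
python3 -m pendant '[{"travel":[8,0,0],"turn":0},{"travel":[16,0,1],"turn":0},{"travel":[24,0,1],"turn":0},{"travel":[30,0,1],"turn":0},{"travel":[35,0,1],"turn":0},{"travel":[38,0,1],"turn":0},{"travel":[39,0,1],"turn":0},{"travel":[39,0,1],"turn":0}]'
python3 -m pendant '[{"travel":[1,0,0],"turn":0},{"travel":[1,0,0],"turn":0},{"travel":[2,0,0],"turn":0},{"travel":[2,0,0],"turn":0},{"travel":[2,0,0],"turn":0},{"travel":[2,0,0],"turn":0},{"travel":[2,0,0],"turn":0},{"travel":[2,0,0],"turn":0}]'
python3 -m pendant '[{"travel":[0,0,0],"turn":0},{"travel":[0,0,0],"turn":0},{"travel":[0,0,0],"turn":0},{"travel":[0,0,0],"turn":0},{"travel":[0,0,0],"turn":0},{"travel":[0,0,0],"turn":0},{"travel":[0,0,0],"turn":0},{"travel":[0,0,0],"turn":0}]' 30 10
python3 -m pendant '[{"travel":[-10,0,0],"turn":0},{"travel":[-40,0,0],"turn":0},{"travel":[-80,0,0],"turn":0},{"travel":[-120,0,0],"turn":0},{"travel":[-160,0,0],"turn":0},{"travel":[-200,0,0],"turn":0},{"travel":[-220,0,0],"turn":0},{"travel":[-220,0,0],"turn":0}]'
python3 - <<'E'
from plan import *
t=get_image("top");s=get_image("side");cv2.imwrite("pics/top17.png",t);cv2.imwrite("pics/side17.png",s)
# latch bar: hopper (-128,0,184)
o=np.array([581,125.5]);th=np.radians(27.8);H=lambda x,y:o+[np.cos(th)*x-np.sin(th)*y,np.sin(th)*x+np.cos(th)*y]
print("latch",H(-128,0),"crank closed",H(71,135),"open",H(2,135))
print(proj("top",[*H(-128,0)/1000,.184]),proj("side",[*H(-128,0)/1000,.184]))
E
```

```text
clock: 56.53
ee_pos: [0.4724, -0.2508, 0.0217]
tool_rot: [1.303, 1.146, -1.303]
wrist_force: [0.2, 0.1, -2.6]
width: 0.0136
clock: 57.2
ee_pos: [0.4727, -0.251, 0.0207]
tool_rot: [1.303, 1.145, -1.303]
wrist_force: [-1.0, -0.8, 6.4]
width: 0.0141
clock: 57.87
ee_pos: [0.4725, -0.2508, 0.0199]
tool_rot: [1.303, 1.146, -1.303]
wrist_force: [0.5, 0.3, -0.3]
width: 0.0298
clock: 58.53
ee_pos: [0.4748, -0.2521, 0.2466]
tool_rot: [1.304, 1.134, -1.297]
wrist_force: [0.6, 0.1, 0.6]
width: 0.0302
latch [467.77363517  65.80251004] crank closed [580.84305279 278.03188312] open [519.8069655  245.85120493]
[210.24287652 232.3268995 ] [190.51006998 174.93450509]
```

```bash
python3 - <<'E'
from plan import *
plan([(470,-90,240,10),(468,65,240,27.8),(468,65,165)],(472.6,-251,240,-7.3))
t=cv2.imread("pics/top17.png");T=carts("top",t);show(T)
P=np.array([proj("top",[*(tray(a,b)/1000),.016]) for a,b in((-50,-45),(50,-45),(50,50),(-50,50))])
m=np.zeros(t.shape[:2],np.uint8);cv2.fillPoly(m,[P.round().astype(int)],1);v=cv2.cvtColor(t,cv2.COLOR_BGR2HSV)[...,2][m>0];print(len(v),(v>195).sum(),(v<70).sum(),np.percentile(v,[2,50,98]))
# tray outline in top17 & side17 (gray-white on black mat)
for n in("top","side"):
    for f in("0","17"):
        im=cv2.imread(f"pics/{n}{f}.png");h=cv2.cvtColor(im,cv2.COLOR_BGR2HSV)[...,2]
        P=np.array([proj(n,[*(tray(a,b)/1000),.003]) for a,b in((-75,-60),(75,-60),(75,112),(-75,112))])
        m=np.zeros(h.shape,np.uint8);cv2.fillPoly(m,[P.round().astype(int)],1)
        k=((h>130)&(m>0)).astype(np.uint8);c=max(cv2.findContours(k,0,2)[0],key=cv2.contourArea);r=cv2.minAreaRect(c);print(n,f,np.round(r[0],1),np.round(r[1],1),round(r[2],1))
E
```

```text
from [ 472.6 -251.   240. ] -7.3
[0, -23, -159] turn -17 rows 3.9 -> [470. -90. 240.] 9.7 q6 -21
[0, 24, -153] turn -18 rows 3.7 -> [468.  64. 240.] 27.7 q6 -20
[75, 0, 0] turn 0 rows 1.8 -> [468.  64. 165.] 27.7 q6 -20
[[526.5  24.  153.8  68.3  39.7 228.8 216.2]
 [691.7  79.6  27.9  55.   28.2 213.3 165.4]]
994 0 0 [167. 174. 180.]
top 0 [282.1 229.8] [44.2 35. ] 8.7
top 17 [282.9 229.9] [44.4 35.4] 8.7
side 0 [226.2 283.7] [65.4 58.8] 74.1
side 17 [228.9 285.8] [56.3 58.3] 78.0
```

```bash
python3 -m pendant '[{"travel":[0,-3,-25],"turn":-3},{"travel":[0,-7,-55],"turn":-6},{"travel":[0,-12,-90],"turn":-9},{"travel":[0,-17,-120],"turn":-12},{"travel":[0,-21,-145],"turn":-15},{"travel":[0,-23,-159],"turn":-17},{"travel":[0,-23,-159],"turn":-17},{"travel":[0,-23,-159],"turn":-17}]' 28 20
python3 -m pendant '[{"travel":[0,4,-25],"turn":-3},{"travel":[0,9,-55],"turn":-6},{"travel":[0,14,-90],"turn":-9},{"travel":[0,19,-120],"turn":-12},{"travel":[0,22,-143],"turn":-15},{"travel":[0,24,-153],"turn":-18},{"travel":[0,24,-153],"turn":-18},{"travel":[0,24,-153],"turn":-18}]'
python3 -m pendant '[{"travel":[15,0,0],"turn":0},{"travel":[30,0,0],"turn":0},{"travel":[45,0,0],"turn":0},{"travel":[58,0,0],"turn":0},{"travel":[68,0,0],"turn":0},{"travel":[75,0,0],"turn":0},{"travel":[75,0,0],"turn":0},{"travel":[75,0,0],"turn":0}]'
python3 -m pendant '[{"travel":[0,0,0],"turn":0},{"travel":[0,0,0],"turn":0},{"travel":[0,0,0],"turn":0},{"travel":[0,0,0],"turn":0},{"travel":[0,0,0],"turn":0},{"travel":[0,0,0],"turn":0},{"travel":[0,0,0],"turn":0},{"travel":[0,0,0],"turn":0}]' 3 15
python3 -c "
from h import *
t=get_image('top');cv2.imwrite('pics/top18.png',t)"
```

```text
clock: 59.3
ee_pos: [0.4691, -0.0898, 0.2386]
tool_rot: [1.082, 1.287, -1.085]
wrist_force: [0.1, -0.4, 1.3]
width: 0.0278
clock: 59.97
ee_pos: [0.4679, 0.0638, 0.2392]
tool_rot: [0.847, 1.4, -0.849]
wrist_force: [0.2, -0.6, -0.8]
width: 0.0276
clock: 60.63
ee_pos: [0.4681, 0.0641, 0.1649]
tool_rot: [0.847, 1.399, -0.848]
wrist_force: [-0.2, 0.4, 0.4]
width: 0.0282
clock: 61.3
ee_pos: [0.468, 0.0645, 0.1655]
tool_rot: [0.846, 1.399, -0.846]
wrist_force: [-1.8, -2.1, 6.1]
width: 0.0116
```

```bash
python3 -m pendant '[{"travel":[-3,0,0],"turn":0},{"travel":[-6,0,0],"turn":0},{"travel":[-9,1,0],"turn":0},{"travel":[-12,2,0],"turn":0},{"travel":[-15,2,0],"turn":0},{"travel":[-17,3,0],"turn":0},{"travel":[-17,3,0],"turn":0},{"travel":[-17,3,0],"turn":0}]'
python3 -m pendant '[{"travel":[0,0,0],"turn":0},{"travel":[0,0,0],"turn":0},{"travel":[0,0,0],"turn":0},{"travel":[0,0,0],"turn":0},{"travel":[0,0,0],"turn":0},{"travel":[0,0,0],"turn":0},{"travel":[0,0,0],"turn":0},{"travel":[0,0,0],"turn":0}]'
python3 -m pendant '[{"travel":[0,0,0],"turn":0},{"travel":[0,0,0],"turn":0},{"travel":[0,0,0],"turn":0},{"travel":[0,0,0],"turn":0},{"travel":[0,0,0],"turn":0},{"travel":[0,0,0],"turn":0},{"travel":[0,0,0],"turn":0},{"travel":[0,0,0],"turn":0}]'
python3 - <<'E'
from h import *
o=np.array([581,125.5]);th=np.radians(27.8);H=lambda x,y:o+[np.cos(th)*x-np.sin(th)*y,np.sin(th)*x+np.cos(th)*y]
q=get_state();print(q['ee_pos'],q['wrist_force'])
t=get_image('top');cv2.imwrite('pics/top19.png',t);s=get_image('side');cv2.imwrite('pics/side19.png',s)
for f in("top17","top19"):
    im=cv2.imread(f"pics/{f}.png")
    for nm,P in(("shut",(71,140,.232)),("open",(2,140,.196))):
        u=proj("top",[*H(*P[:2])/1000,P[2]]).round().astype(int);print(f,nm,u,"min V",im[u[1]-2:u[1]+3,u[0]-2:u[0]+3].max(2).min())
E
```

```text
clock: 62.02
ee_pos: [0.4701, 0.0657, 0.1819]
tool_rot: [0.846, 1.4, -0.848]
wrist_force: [-1.3, -3.6, -1.4]
width: 0.0112
clock: 62.68
ee_pos: [0.4701, 0.0657, 0.1819]
tool_rot: [0.846, 1.4, -0.848]
wrist_force: [-2.8, -3.7, -1.1]
width: 0.0116
clock: 63.35
ee_pos: [0.4701, 0.0657, 0.1819]
tool_rot: [0.846, 1.4, -0.848]
wrist_force: [-2.2, -4.0, -1.3]
width: 0.0117
[0.47006572 0.06572467 0.18185789] [-2.21156707 -4.03695934 -1.30213885]
top17 shut [131 189] min V 12
top17 open [145 213] min V 104
top19 shut [131 189] min V 104
top19 open [145 213] min V 16
```

```bash
python3 -m pendant '[{"travel":[3,0,0],"turn":0},{"travel":[8,-1,0],"turn":0},{"travel":[12,-2,0],"turn":0},{"travel":[16,-3,0],"turn":0},{"travel":[16,-3,0],"turn":0},{"travel":[16,-3,0],"turn":0},{"travel":[16,-3,0],"turn":0},{"travel":[16,-3,0],"turn":0}]'
python3 -m pendant '[{"travel":[0,0,0],"turn":0},{"travel":[0,0,0],"turn":0},{"travel":[0,0,0],"turn":0},{"travel":[0,0,0],"turn":0},{"travel":[-15,0,0],"turn":0},{"travel":[-45,0,0],"turn":0},{"travel":[-80,0,0],"turn":0},{"travel":[-115,0,0],"turn":0}]' 28
python3 - <<'E'
from plan import *
o=np.array([581,125.5]);th=np.radians(27.8);H=lambda x,y:o+[np.cos(th)*x-np.sin(th)*y,np.sin(th)*x+np.cos(th)*y]
# open crank bar in both views
t=get_image('top');cv2.imwrite('pics/top20.png',t);s=get_image('side');cv2.imwrite('pics/side20.png',s)
for y in(110,135,160): print(y,H(2,y).round(1),proj("top",[*H(2,y)/1000,.196]).round(1),proj("side",[*H(2,y)/1000,.196]).round(1))
im=np.zeros((600,800,3),np.uint8)
a=cv2.resize(t[140:270,120:250],(520,520),interpolation=cv2.INTER_CUBIC);b=cv2.resize(s[80:260,150:300],(280,336),interpolation=cv2.INTER_CUBIC)
im[:520,:520]=a;im[:336,520:]=b;cv2.imwrite("pics/v20.png",im)
q=get_state();print(q['ee_pos'])
E
```

```text
clock: 64.12
ee_pos: [0.468, 0.0646, 0.1661]
tool_rot: [0.847, 1.4, -0.847]
wrist_force: [-2.7, -3.9, -0.1]
width: 0.0114
clock: 64.78
ee_pos: [0.4677, 0.065, 0.2821]
tool_rot: [0.847, 1.401, -0.847]
wrist_force: [0.8, 0.2, 0.1]
width: 0.0281
110 [531.5 223.7] [154.5 208.2] [199.7 135.4]
135 [519.8 245.9] [146.4 212.2] [193.8 132.3]
160 [508.1 268. ] [138.3 216.2] [188.1 129.2]
[0.47134539 0.0654284  0.2868891 ]
```

View pics/v20.png

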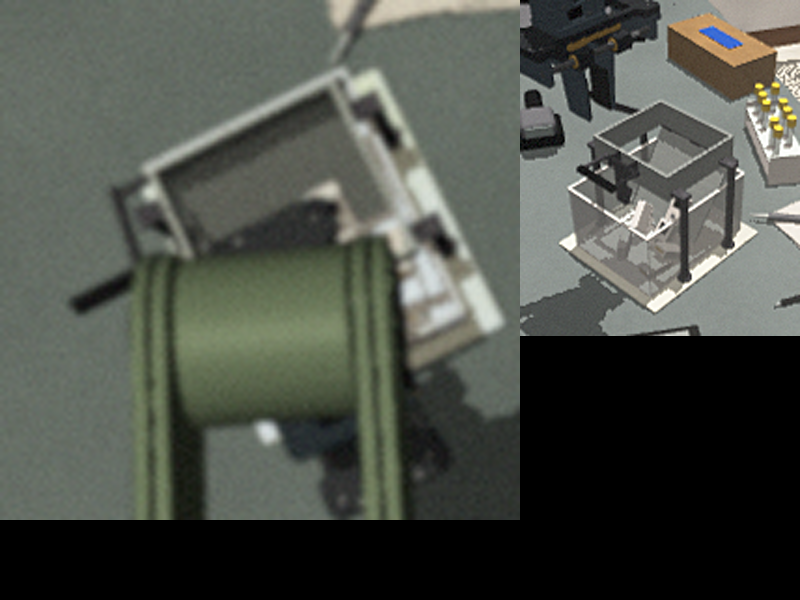

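```bash
python3 -c "
from plan import *
plan([(518.4,248.5,250,27.8),(518.4,248.5,178)],(468.2,65,282,27.7))"

```

```text
from [468.2  65.  282. ] 27.7
[32, 130, -139] turn 0 rows 4.6 -> [519. 248. 250.] 27.7 q6 -2
[72, 0, 0] turn 0 rows 1.7 -> [519. 248. 178.] 27.7 q6 -2
```

```bash
python3 -m pendant '[{"travel":[0,20,-21],"turn":0},{"travel":[0,45,-48],"turn":0},{"travel":[0,70,-75],"turn":0},{"travel":[5,95,-102],"turn":0},{"travel":[15,115,-123],"turn":0},{"travel":[25,127,-136],"turn":0},{"travel":[32,130,-139],"turn":0},{"travel":[32,130,-139],"turn":0}]' 36 20
python3 -m pendant '[{"travel":[15,0,0],"turn":0},{"travel":[30,0,0],"turn":0},{"travel":[45,0,0],"turn":0},{"travel":[58,0,0],"turn":0},{"travel":[68,0,0],"turn":0},{"travel":[72,0,0],"turn":0},{"travel":[72,0,0],"turn":0},{"travel":[72,0,0],"turn":0}]'
python3 -m pendant '[{"travel":[0,0,0],"turn":0},{"travel":[0,0,0],"turn":0},{"travel":[0,0,0],"turn":0},{"travel":[0,0,0],"turn":0},{"travel":[0,0,0],"turn":0},{"travel":[0,0,0],"turn":0},{"travel":[0,0,0],"turn":0},{"travel":[0,0,0],"turn":0}]' 5 20
```

```text
clock: 65.55
ee_pos: [0.5175, 0.2481, 0.246]
tool_rot: [0.842, 1.403, -0.85]
wrist_force: [-0.5, -0.5, 0.2]
width: 0.0361
clock: 66.22
ee_pos: [0.5189, 0.2477, 0.1776]
tool_rot: [0.848, 1.399, -0.847]
wrist_force: [0.6, -0.5, 0.3]
width: 0.0361
clock: 66.88
ee_pos: [0.5175, 0.2476, 0.1773]
tool_rot: [0.845, 1.401, -0.848]
wrist_force: [-5.3, -2.6, 4.8]
width: 0.0133
```

```bash
python3 -m pendant '[{"travel":[-7,5,0],"turn":0},{"travel":[-13,11,0],"turn":0},{"travel":[-18,18,0],"turn":0},{"travel":[-23,25,0],"turn":0},{"travel":[-27,32,0],"turn":0},{"travel":[-30,40,0],"turn":0},{"travel":[-33,48,0],"turn":0},{"travel":[-35,56,0],"turn":0}]'
python3 -m pendant '[{"travel":[0,4,0],"turn":0},{"travel":[-1,8,0],"turn":0},{"travel":[-1,11,0],"turn":0},{"travel":[-1,13,0],"turn":0},{"travel":[-1,14,0],"turn":0},{"travel":[-1,14,0],"turn":0},{"travel":[-1,14,0],"turn":0},{"travel":[-1,14,0],"turn":0}]'
python3 -c "
from rig import *;q=get_state();print(q['ee_pos'],q['wrist_force'])"
```

```text
clock: 67.55
ee_pos: [0.5676, 0.2742, 0.2129]
tool_rot: [0.846, 1.401, -0.848]
wrist_force: [-4.4, -1.5, 2.6]
width: 0.0138
clock: 68.22
ee_pos: [0.5786, 0.28, 0.2134]
tool_rot: [0.844, 1.403, -0.85]
wrist_force: [-8.0, -3.9, 4.8]
width: 0.0134
[0.57857667 0.27997437 0.21341221] [-8.00938961 -3.88279302  4.76518759]
```

```bash
python3 -m pendant '[{"travel":[0,1,0],"turn":0},{"travel":[0,2,0],"turn":0},{"travel":[0,3,0],"turn":0},{"travel":[0,4,0],"turn":0},{"travel":[0,5,0],"turn":0},{"travel":[0,5,0],"turn":0},{"travel":[0,5,0],"turn":0},{"travel":[0,5,0],"turn":0}]'
python3 -c "
from rig import *;q=get_state();print(q['ee_pos'],q['wrist_force'])"
```

```text
clock: 68.88
ee_pos: [0.5786, 0.28, 0.2133]
tool_rot: [0.836, 1.409, -0.859]
wrist_force: [-18.5, -8.3, 11.0]
width: 0.0131
[0.57858018 0.28001701 0.21327673] [-18.45865241  -8.34544033  11.00952851]
```

```bash
python3 -m pendant '[{"travel":[0,-2,0],"turn":0},{"travel":[0,-4,0],"turn":0},{"travel":[0,-6,0],"turn":0},{"travel":[0,-7,0],"turn":0},{"travel":[0,-7,0],"turn":0},{"travel":[0,-7,0],"turn":0},{"travel":[0,-7,0],"turn":0},{"travel":[0,-7,0],"turn":0}]'
python3 -m pendant '[{"travel":[0,0,0],"turn":0},{"travel":[0,0,0],"turn":0},{"travel":[0,0,0],"turn":0},{"travel":[0,0,0],"turn":0},{"travel":[0,0,0],"turn":0},{"travel":[0,0,0],"turn":0},{"travel":[0,0,0],"turn":0},{"travel":[0,0,0],"turn":0}]' 36
python3 -m pendant '[{"travel":[-15,0,0],"turn":0},{"travel":[-40,0,0],"turn":0},{"travel":[-70,0,0],"turn":0},{"travel":[-90,0,0],"turn":0},{"travel":[-100,0,0],"turn":0},{"travel":[-100,-30,-10],"turn":0},{"travel":[-100,-65,-20],"turn":0},{"travel":[-100,-100,-30],"turn":0}]'
python3 -m pendant '[{"travel":[0,-40,0],"turn":0},{"travel":[0,-80,10],"turn":0},{"travel":[0,-110,30],"turn":0},{"travel":[0,-130,60],"turn":0},{"travel":[0,-140,95],"turn":0},{"travel":[0,-150,130],"turn":0},{"travel":[0,-150,165],"turn":0},{"travel":[0,-150,200],"turn":0}]'
```

```text
clock: 69.55
ee_pos: [0.5786, 0.28, 0.2134]
tool_rot: [0.847, 1.4, -0.847]
wrist_force: [-5.0, -1.2, 4.1]
width: 0.0137
clock: 70.22
ee_pos: [0.5789, 0.2797, 0.2129]
tool_rot: [0.847, 1.399, -0.847]
wrist_force: [-0.4, -0.3, 0.2]
width: 0.036
clock: 70.88
ee_pos: [0.4751, 0.2594, 0.3116]
tool_rot: [0.846, 1.401, -0.849]
wrist_force: [0.0, 0.7, 1.0]
width: 0.036
clock: 71.55
ee_pos: [0.4358, 0.0114, 0.3128]
tool_rot: [0.847, 1.399, -0.847]
wrist_force: [0.1, 0.0, -0.2]
width: 0.0359
```

```bash
python3 -m pendant '[{"travel":[0,-25,26],"turn":0},{"travel":[0,-50,52],"turn":0},{"travel":[0,-75,79],"turn":0},{"travel":[0,-100,105],"turn":0},{"travel":[0,-125,131],"turn":0},{"travel":[0,-150,158],"turn":0},{"travel":[0,-175,184],"turn":0},{"travel":[0,-190,200],"turn":0}]'
python3 -m pendant '[{"travel":[0,-15,15],"turn":0},{"travel":[0,-35,37],"turn":0},{"travel":[0,-50,55],"turn":0},{"travel":[0,-60,63],"turn":0},{"travel":[0,-60,63],"turn":0},{"travel":[0,-60,63],"turn":0},{"travel":[0,-60,63],"turn":0},{"travel":[0,-60,63],"turn":0}]'
python3 - <<'E'
from plan import *
o=np.array([581,125.5]);th=np.radians(27.8);H=lambda x,y:o+[np.cos(th)*x-np.sin(th)*y,np.sin(th)*x+np.cos(th)*y]
for n in("top","side"): cv2.imwrite(f"pics/{n}21.png",get_image(n))
def reg(n,f,pts):
    im=cv2.imread(f"pics/{n}{f}.png");P=np.array([proj(n,p) for p in pts]);m=np.zeros(im.shape[:2],np.uint8);cv2.fillPoly(m,[P.round().astype(int)],1);v=im.max(2)[m>0];return len(v),np.percentile(v,[0,5,50,95,100]).tolist()
fl=[[*H(a,b)/1000,.150] for a,b in((-55,-60),(45,-60),(45,60),(-55,60))]
tr=[[*tray(a,b)/1000,.016] for a,b in((-48,-45),(48,-45),(48,80),(-48,80))]
for f in("0","15","21"): print(f,"floor",reg("top",f,fl),"tray",reg("top",f,tr),reg("side",f,tr))
for f in("0","20","21"):
    im=cv2.imread(f"pics/top{f}.png")
    for nm,P in(("shut",(71,140,.232)),("open",(2,140,.196))):
        u=proj("top",[*H(*P[:2])/1000,P[2]]).round().astype(int);print(f,nm,im[u[1]-2:u[1]+3,u[0]-2:u[0]+3].max(2).min())
def cup(f):
    im=cv2.imread(f"pics/top{f}.png");v=im.max(2);k=(v>170).astype(np.uint8);k[:140]=0;k[185:]=0;k[:,:320]=0;k[:,350:]=0
    c=max(cv2.findContours(k,0,2)[0],key=cv2.contourArea);return np.round(cv2.minEnclosingCircle(c),1) if 0 else [np.round(x,1) for x in cv2.minEnclosingCircle(c)]
def pen(f):
    im=cv2.imread(f"pics/top{f}.png");v=im.max(2);k=(v<65).astype(np.uint8);k[:130]=0;k[178:]=0;k[:,:250]=0;k[:,270:]=0
    c=max(cv2.findContours(k,0,2)[0],key=cv2.contourArea);return [np.round(x,1) for x in cv2.minAreaRect(c)]
for f in("0","4","6","17","21"): print(f,"cup",cup(f),"pen",pen(f))
T=carts("top",cv2.imread("pics/top21.png"));show(T)
# whole picture change inside hopper vs start
a=cv2.imread("pics/side0.png");b=cv2.imread("pics/side21.png");fs=[[*H(x,y)/1000,.150] for x,y in((20,0),(60,0),(60,60),(20,60))];print("side floor",reg("side","0",fs),reg("side","21",fs))
binr=[[*H(x,y)/1000,.02] for x,y in((-110,-75),(80,-75),(80,75),(-110,75))];print("side bin",reg("side","0",binr),reg("side","21",binr))
E
```

```text
clock: 72.22
ee_pos: [0.3593, -0.2549, 0.3123]
tool_rot: [0.848, 1.4, -0.85]
wrist_force: [0.8, 0.7, 0.1]
width: 0.0362
clock: 72.88
ee_pos: [0.3372, -0.335, 0.3129]
tool_rot: [0.846, 1.4, -0.846]
wrist_force: [-0.7, -0.1, 0.1]
width: 0.0362
0 floor (1448, [167.0, 172.0, 176.0, 181.0, 186.0]) tray (1254, [99.0, 164.0, 170.0, 175.0, 180.0]) (1843, [18.0, 178.0, 185.0, 192.0, 208.0])
15 floor (1448, [49.0, 101.35000000000001, 185.0, 215.0, 227.0]) tray (1254, [0.0, 9.0, 22.0, 111.0, 120.0]) (1843, [22.0, 30.0, 45.0, 53.0, 59.0])
21 floor (1448, [175.0, 178.0, 182.0, 186.0, 191.0]) tray (1254, [100.0, 170.0, 175.0, 180.3499999999999, 186.0]) (1843, [27.0, 191.0, 198.0, 205.0, 220.0])
0 shut 11
0 open 100
20 shut 103
20 open 19
21 shut 19
21 open 103
0 cup [array([338.5, 162.3]), np.float64(7.7)] pen [array([259., 158.]), array([ 3.2, 22.1]), np.float64(3.6)]
4 cup [array([338.5, 162.5]), np.float64(7.8)] pen [array([259., 158.]), array([ 3.1, 22.1]), np.float64(3.8)]
6 cup [array([338.4, 162.4]), np.float64(7.8)] pen [array([260.5, 154.5]), array([23.,  3.]), np.float64(90.0)]
17 cup [array([338.4, 162.4]), np.float64(7.8)] pen [array([260.5, 155. ]), array([22.,  3.]), np.float64(90.0)]
21 cup [array([338.5, 162.5]), np.float64(7.9)] pen [array([260. , 154.5]), array([23.,  3.]), np.float64(87.1)]
[[528.6  20.8 160.8  66.9  36.7 229.8 215.6]
 [691.6  79.8  27.9  55.   28.5 213.3 165.4]]
side floor (181, [92.0, 105.0, 186.0, 199.0, 205.0]) (181, [99.0, 109.0, 198.0, 210.0, 222.0])
side bin (2258, [31.0, 51.85000000000001, 117.0, 202.45000000000027, 255.0]) (2258, [20.0, 38.0, 115.0, 179.1500000000001, 255.0])
```

```bash
python3 - <<'E'
from plan import *
im=np.zeros((600,800,3),np.uint8);t=cv2.imread("pics/top21.png");s=cv2.imread("pics/side21.png")
im[:,:400]=cv2.resize(t[130:280,200-80:220],(400,600),interpolation=cv2.INTER_CUBIC);im[:,400:]=cv2.resize(s[110:260,160:260],(400,600),interpolation=cv2.INTER_CUBIC)
cv2.imwrite("pics/v21.png",im)
E
python3 -c "
from rig import *
print(order.close_job())"
```

```text
the job is handed in; nothing more can be done
None
```

I collected all six cartridges in the tray and tipped them into the hopper over its right-hand rim. I then released the latch so they dropped into the bin, and swung the crank back until the floor was shut. The job was handed in at about 73 s, with no failed grasps and low contact forces (about 23 N at most, against the crank stop).

**Last checks, from the images after the arm had moved clear:**
- **Hopper:** the crank is back in its shut position and stayed there after I let go of it. The floor looks clean, as at the start, with no cartridges on it.
- **Tray:** it is empty. It was about 1 pixel from its starting place on the mat right after I put it down.
- **Bench:** no cartridges are left on it. Before shutting the floor I could see cartridges in the bin, but I could not count all six there.
- **Cup:** it has not moved.

**Problems and gaps:**
- **Pen moved:** it sits about 11 mm from where it started. This happened when the cartridge next to it was knocked aside mid-run, with the arm not near it. I left the pen there.
- **Tipping:** the moves could not tilt the gripper, so I loosened the grip to 15 N and let the tray turn in the fingers about the rim.
- **Final picture:** the last composite could not be viewed because I had reached the 16-picture limit, so the final state is confirmed only by the pixel measurements above.

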